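Swap the cassettes of the drying unit

ROBOT

A 7-joint arm with a two-finger parallel gripper is mounted at the origin on the work surface. World frame = base frame: x ahead of the robot, y to its left, z up, the work surface at z = 0. Lengths are in m, angles in rad, forces in N, time in s.
With the tool pointing down it reaches from about 0.4 to 0.85 m from the base axis. Payload 4.5 kg.
Tool frame: the origin (TCP) lies at the very end of the fingers, on their centre line; the grasp point (between the pads) lies 19 mm behind it (r.pinch_z is the distance from the TCP to the grasp point, in m); z points along the fingers, y is the line along which they close (so a half turn about z gives the same grasp; the last joint's range is limited). The gripper opens to 88 mm and grips with 3 to 60 N. Pads are 18 mm wide; open, the fingers measure 123 mm over their backs; the gripper's body (75 mm by 187 mm) begins 45 mm behind the grasp point.
Start: joints at [1.177, 0.689, -0.195, 1.565, 0.157, 0.902, -0.215], TCP at [0.259, -0.569, 0.239] pointing down, gripper open.
Joint ranges: [-3.01, 3.01], [-0.46, 2.08], [-1.47, 1.51], [0.13, 2.56], [-1, 4.14], [0.04, 2.09], [-2.66, 2.66]. Speed limits (rad/s): [2.57, 2.57, 3.14, 3.14, 3.14, 3.14, 3.14].

INTERFACE

Orientations are given as a unit quaternion [x, y, z, w].
In Python, from plant import r, cams gives the robot as it stands.
- The arm moves only by the shell command python3 -m pendant 'ROWS' [FORCE]. ROWS is JSON, a list of rows, each a list of 3 entries, a list of its own where there are three numbers: the closure, from -1 (fully open) to 1 (shut), then the shift along the tool's x, y, z in mm, then the turn, a rotation vector about the tool's x, y, z in degrees. A call has 1 to 8 rows; each row shifts and turns the commanded pose from where the row before left it, along the tool's axes as they then stand; what a row does not reach is not made up. A row lasts 1/8 s, in which the tool goes at most 62.5 mm and 10.7 degrees, less where a joint would pass 70% of its speed; a pose out of reach is approached as far as the arm can. A call with a gripper value outside its range is refused whole. The fingers move at their own pace and stop on an object; FORCE is the grip in N (left out, the last holds). Time passes only in rows, so rows that do not move let the fingers close. It gives the time, the measured TCP pose, the force, the opening and the grip force at its end, in the units of the state.
- r.get_state(): the state, without advancing time (a new reading comes with each control period).
- cams.snapshot(name): name is "scene" or "top" or "wrist"; returns a dict with "img" (384x512x3 uint8, red, green, blue), "camera_matrix" (3x3 intrinsics, pixels), "D" ([k1, k2, p1, p2, k3] as OpenCV has them; the pictures are not rectified), "camera_from_world" (4x4, takes a point from world to camera coordinates); the wrist camera has in their place "tool_from_camera" (4x4, takes a point from camera to tool coordinates, whose origin is the TCP and whose axes are the flange's). Camera axes: x right, y up, looking along -z (the intrinsics and any distortion apply to the point x, -y, -z); pixel columns grow to the right and rows downward; lengths in m; the calibration is good to about 2 mm. A picture is of the moment at which its call begins: read the wrist's pose just before it. There is no depth.
- r.finish_job(): hands the job in; it is judged then, once.
The state is a dict: "clock": time; "q": joint angles; "qd": joint speeds; "joint_torque": joint torques, N m; "tool_pos": TCP position; "eef_rot": TCP orientation; "contact_force": force on the tool from outside, world axes, zero at the start; "moment": the same for the moment, N m; "opening": opening from 0.0 (shut) to 1.0 (fully open); "finger_force": force on a finger pad.
Only numpy, scipy, OpenCV 4.12 (cv2) and the standard library are available. Lean on these libraries where they do the work, as an engineer would, in place of code of your own. Each camera call takes 0.05 s, during which the arm holds its last target. There are 200 camera calls.

TASK

Change the drying unit over to the new slim cassettes: drop every old square cassette, those in the bays and those lying on the bench, into the wire basket. Put one new cassette in each of the two bays, and press each hinged cover down until its catch holds it fully shut. Leave the glass jar and the brown bottle standing.

Things in the scene. Friction and masses are not known exactly. Their poses are not given: they have to be found in the camera images.
- old_a_mid (a point): old cassette: square white plastic box, 40 x 40 mm and 26 mm high, 80 g or so, grey band and slotted top; point at its centre, z up when upright. starts in the left bay; absent in some starts
- old_b_mid (a point): old cassette: square white plastic box, 40 x 40 mm and 26 mm high, 80 g or so, grey band and slotted top; point at its centre, z up when upright. starts in the right bay; absent in some starts
- old_c_mid (a point): old cassette: square white plastic box, 40 x 40 mm and 26 mm high, 80 g or so, grey band and slotted top; point at its centre, z up when upright. starts on the bench; absent in some starts
- old_d_mid (a point): old cassette: square white plastic box, 40 x 40 mm and 26 mm high, 80 g or so, grey band and slotted top; point at its centre, z up when upright. starts on the bench; absent in some starts
- old_e_mid (a point): old cassette: square white plastic box, 40 x 40 mm and 26 mm high, 80 g or so, grey band and slotted top; point at its centre, z up when upright. starts on the bench; absent in some starts
- new_a_mid (a point): new cassette: long slim white plastic box, 60 mm (its x) by 28 mm (its y), 26 mm high, 90 g or so, grey band and slotted top; point at its centre. Starts on the felt pad (170 x 160 mm, 4 mm thick)
- new_b_mid (a point): new cassette: long slim white plastic box, 60 mm (its x) by 28 mm (its y), 26 mm high, 90 g or so, grey band and slotted top; point at its centre. Starts on the felt pad (170 x 160 mm, 4 mm thick)
- basket_in (a point): wire basket, fixed to the bench, 170 mm (x) by 140 mm (y), walls 75 mm high, open top; point at the centre of its inner floor, 4 mm above the bench; its axes are the basket's
- bay_left (a point): the left (+y) of two open bays side by side in the grey drying unit (122 mm along x, 214 mm along y, 38 mm high, fixed to the bench); each bay is 110 mm (x) by 78 mm (y) and 32 mm deep, walls 6 mm; point at the centre of the bay's floor, 6 mm above the bench; its axes are the unit's
- hinge_left (a point): middle of the left cover's hinge line, on the unit's outer rim at its +y end, 38 mm above the bench and 45 mm to +y of the bay's centre; the hinge line runs along the unit's x; the axes are the unit's
- edge_left (a point): middle of the free edge of the left cover, on its outer face: a flat aluminium plate 94 mm from hinge to free edge, 120 mm wide, 4 mm thick, with a 50 mm wide lip at the free edge that reaches 15 mm inwards, its underside level with the hinge point when shut. It stands open, its outer face looking to +y, and swings to -y and down over the bay
- cover_left (a joint): angle of that cover in rad: 0 fully shut (lying flat on the unit's rim), 1.57 upright, 2.2 wide open. It stays about where it is left above 1.3 rad; let go lower than that, a weak spring lifts it again unless the catch holds it. In the last 0.13 rad the lip at its free edge must be pressed past a sprung brass roller in the middle of the unit (about 10 N on the outer third of the cover), which then holds it at 0
- bay_right (a point): the right (-y) of two open bays side by side in the grey drying unit (122 mm along x, 214 mm along y, 38 mm high, fixed to the bench); each bay is 110 mm (x) by 78 mm (y) and 32 mm deep, walls 6 mm; point at the centre of the bay's floor, 6 mm above the bench; its axes are the unit's
- hinge_right (a point): middle of the right cover's hinge line, on the unit's outer rim at its -y end, 38 mm above the bench and 45 mm to -y of the bay's centre; the hinge line runs along the unit's x; the axes are the unit's
- edge_right (a point): middle of the free edge of the right cover, on its outer face: a flat aluminium plate 94 mm from hinge to free edge, 120 mm wide, 4 mm thick, with a 50 mm wide lip at the free edge that reaches 15 mm inwards, its underside level with the hinge point when shut. It stands open, its outer face looking to -y, and swings to +y and down over the bay
- cover_right (a joint): angle of that cover in rad: 0 fully shut (lying flat on the unit's rim), 1.57 upright, 2.2 wide open. It stays about where it is left above 1.3 rad; let go lower than that, a weak spring lifts it again unless the catch holds it. In the last 0.13 rad the lip at its free edge must be pressed past a sprung brass roller in the middle of the unit (about 10 N on the outer third of the cover), which then holds it at 0
- jar_top (a point): top of a squat glass jar with a black lid (56 mm across, 62 mm high), a bystander to be left standing
- flask_top (a point): top of a brown bottle (48 mm across, 120 mm high), a bystander to be left standing
Things that resemble listed ones, but are neither listed nor needed, are in the scene too. What is shaped like the part that bears old_e_mid but green is not meant.

How it is judged:
By the outcome, as a careful person would: the job done as asked, in the order asked, and still so for the second after the job is handed in, with the robot touching nothing.
Of old_a, old_b, old_c, old_d, old_e only 3 to 5 are there at a start; the rules pass over those that are not, and their reading is None.
At some moment in a run one of old_c, old_d, old_e, new_a, new_b may be knocked a few centimetres aside while the robot is not near it.
Once in a run the grip may slacken for a moment while it holds something.
It also fails if it takes over 210 s, if anything falls off the work surface, if the arm or the gripper's body presses on something with over 40 N, if the wrist force passes 120 N, or if a joint passes its speed limit or range.

## Working session

There is one attempt and no reset: what is moved stays moved. The work goes in short steps, Python scripts to look and compute and a shell command to move; the robot and the scene stay as the last step left them, time stands still between calls to the robot, and variables do not carry over. Pictures are saved under pics/ and viewed, at most 14 in all, crops included, and the job is handed in when it is done.

```bash
ls; mkdir -p pics; python3 - <<'E'
from plant import r,cams
import cv2,numpy as np
print({k:np.round(v,3) for k,v in r.get_state().items()})
for n in("top","scene"):
    s=cams.snapshot(n); cv2.imwrite(f"pics/{n}0.png",cv2.resize(s["img"][:,:,::-1],(800,600),interpolation=cv2.INTER_CUBIC))
    print(n,s["camera_matrix"],s["D"],np.round(s["camera_from_world"],3))
print(cams.snapshot("wrist")["tool_from_camera"], r.pinch_z)
E
```

```text
pics
{'clock': np.float64(0.0), 'q': array([ 1.177,  0.69 , -0.195,  1.566,  0.157,  0.903, -0.215]), 'qd': array([ 0.   ,  0.   , -0.   , -0.   , -0.   ,  0.001,  0.002]), 'joint_torque': array([-0.0000e+00, -5.2755e+01, -1.2670e+00, -1.5342e+01, -5.3000e-02,
        7.0000e-03,  0.0000e+00]), 'tool_pos': array([ 0.259, -0.568,  0.238]), 'eef_rot': array([ 0.977,  0.212, -0.   , -0.001]), 'contact_force': array([-1.133, -0.042, -0.115]), 'moment': array([ 0.009, -0.063, -0.   ]), 'finger_force': np.float64(0.0), 'opening': np.float64(0.998)}
top [[459.24152631   0.         250.13577414]
 [  0.         459.24152631 195.76162074]
 [  0.           0.           1.        ]] [-0.03320559  0.          0.          0.          0.        ] [[-0.015 -1.     0.002  0.009]
 [ 0.993 -0.015  0.12  -0.537]
 [-0.12   0.004  0.993 -1.169]
 [ 0.     0.     0.     1.   ]]
scene [[349.89760395   0.         255.62369909]
 [  0.         349.89760395 192.92386756]
 [  0.           0.           1.        ]] [-0.07733028  0.          0.          0.          0.        ] [[ 0.563  0.826  0.008 -0.304]
 [-0.542  0.362  0.758  0.21 ]
 [ 0.624 -0.431  0.652 -1.498]
 [ 0.     0.     0.     1.   ]]
[[-2.07615396e-04  9.46187742e-01  3.23618162e-01  8.52960550e-02]
 [ 9.99999975e-01  2.22207564e-04 -8.14133219e-06 -5.39801039e-05]
 [-7.96136321e-05  3.23618152e-01 -9.46187764e-01 -1.44977820e-01]
 [ 0.00000000e+00  0.00000000e+00  0.00000000e+00  1.00000000e+00]] 0.0187
```

View pics/top0.png

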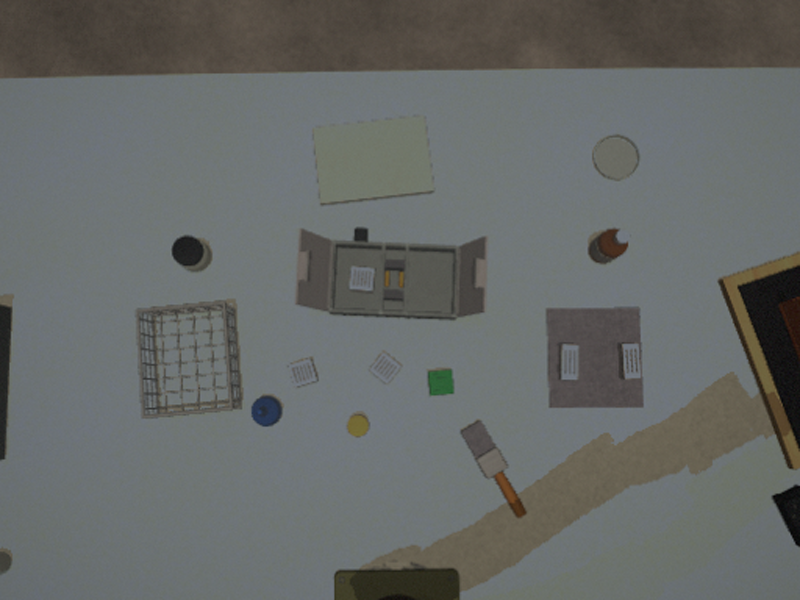

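View pics/scene0.png

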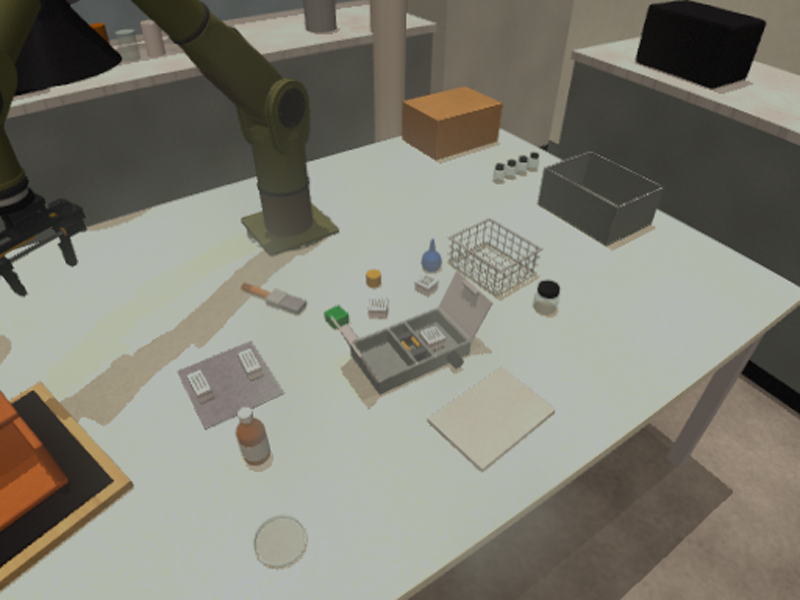

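The top view shows the following (800x600 pixels):
- Basket at (190,358).
- Unit at (395,280), with both covers open.
- White square cassettes at (361,278) in the left bay, (303,372) and (385,366). The block at (440,381) is green, so it is a decoy.
- The right bay is empty.
- New slim cassettes at (569,362) and (630,361).
- Jar at (188,250) and bottle at (608,245).

I'll confirm these in one enlarged crop.

```bash
cat > h.py <<'E'
from plant import r,cams
import cv2,numpy as np
from scipy.spatial.transform import Rotation as R
def campose(s,st=None):
    if "camera_from_world" in s: return np.linalg.inv(s["camera_from_world"])
    T=np.eye(4);T[:3,:3]=R.from_quat(st["eef_rot"]).as_matrix();T[:3,3]=st["tool_pos"];return T@s["tool_from_camera"]
def snap(n):
    st=r.get_state(); s=cams.snapshot(n); s["T"]=campose(s,st); return s
def world(s,uv,z):
    """original pixels -> world at height z"""
    p=cv2.undistortPoints(np.float64(uv).reshape(-1,1,2),s["camera_matrix"],np.float64(s["D"])).reshape(-1,2)
    d=np.c_[p[:,0],-p[:,1],-np.ones(len(p))]@s["T"][:3,:3].T; o=s["T"][:3,3]
    return o+d*((np.asarray(z)-o[2])/d[:,2])[:,None]
def crop(s,f,x0,y0,x1,y1,k,gain=1.6):
    im=np.clip(s["img"][y0:y1,x0:x1,::-1]*gain,0,255).astype(np.uint8)
    cv2.imwrite(f"pics/{f}.png",cv2.resize(im,None,fx=k,fy=k,interpolation=cv2.INTER_CUBIC))
def go(p,yaw=None,tilt=None):
    """shift (tool axes, mm), then turn (rotvec deg) from measured pose to TCP p; yaw = world angle (deg) of tool y (mod 180), tool down"""
    st=r.get_state();A=R.from_quat(st["eef_rot"]);d=np.asarray(p)-st["tool_pos"]
    print("at",np.round(st["tool_pos"],4),"yaw_y",round(np.degrees(np.arctan2(*A.as_matrix()[[1,0],1])),1),"q7",round(st["q"][6],2),"t",round(st["clock"],1))
    print("shift",np.round(A.inv().apply(d)*1e3,1))
    if yaw is not None:
        best=None
        for k in(0,180):
            a=np.radians(yaw+k);y=np.array([np.cos(a),np.sin(a),0]);z=np.array([0,0,-1.]);B=R.from_matrix(np.c_[np.cross(y,z),y,z])
            v=(A.inv()*B).as_rotvec(degrees=True)
            print("turn",np.round(v,1),"shift after turn",np.round(B.inv().apply(d)*1e3,1))
E
python3 - <<'E'
from h import *
s=snap("top"); crop(s,"c1",80,140,420,270,2.35)
E
```

```text
(no output)
```

View pics/c1.png

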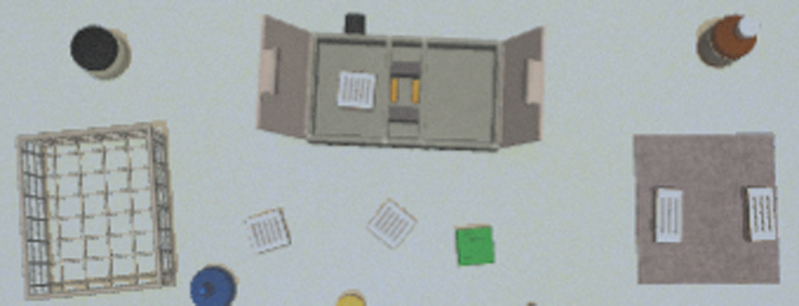

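Crop c1 confirms old cassettes at (356,90) in the bay, (269,230) and (392,222). The green decoy is at (475,245), the new ones are at (668,215) and (761,213), and the right bay is empty. Next I'll compute positions.

```bash
cat > m1.py <<'E'
from h import *
s=snap("top")
P={"oa":(356,90,.032),"oc":(269,230,.026),"od":(392,222,.026),"n1":(668,215,.03),"n2":(761,213,.03),
"n1t":(670,188,.03),"n1b":(667,242,.03),"n2t":(759,187,.03),"n2b":(763,239,.03),
"bTL":(17,137,.079),"bTR":(167,122,.079),"bBR":(175,286,.079),"bBL":(27,299,.079),
"uTL":(310,35,.038),"uTR":(500,40,.038),"uBR":(496,150,.038),"uBL":(306,143,.038),
"edgeLt":(263,16,.12),"edgeLb":(258,128,.12),"edgeRt":(545,28,.12),"edgeRb":(540,140,.12),"jar":(92,47,.062),"flask":(748,26,.12),"green":(475,245,.026),"blue":(213,288,.04)}
for k,(u,v,z) in P.items(): print(k,np.round(world(s,[(80+u/2.35,140+v/2.35)],[z])[0],3))
E
python3 m1.py
```

```text
oa [0.584 0.049 0.032]
oc [0.43  0.148 0.026]
od [0.437 0.011 0.026]
n1 [ 0.439 -0.295  0.03 ]
n2 [ 0.44  -0.399  0.03 ]
n1t [ 0.469 -0.298  0.03 ]
n1b [ 0.41  -0.292  0.03 ]
n2t [ 0.469 -0.398  0.03 ]
n2b [ 0.411 -0.399  0.03 ]
bTL [0.531 0.412 0.079]
bTR [0.545 0.251 0.079]
bBR [0.371 0.241 0.079]
bBL [0.359 0.397 0.079]
uTL [0.647 0.1   0.038]
uTR [ 0.638 -0.113  0.038]
uBR [ 0.514 -0.105  0.038]
uBL [0.525 0.105 0.038]
edgeLt [0.65  0.143 0.12 ]
edgeLb [0.532 0.148 0.12 ]
edgeRt [ 0.633 -0.152  0.12 ]
edgeRb [ 0.515 -0.143  0.12 ]
jar [0.632 0.338 0.062]
flask [ 0.632 -0.365  0.12 ]
green [ 0.41  -0.08   0.026]
blue [0.367 0.207 0.04 ]
```

```bash
python3 - <<'E'
from h import *
go((.437,.011,.2),45); go((.437,.011,.2),-45)
E
```

```text
at [ 0.2592 -0.5685  0.2384] yaw_y -65.5 q7 -0.22 t 0.2
shift [ 402.2 -453.4   38.7]
turn [  -0.    -0.  -110.5] shift after turn [284.  535.5  38.4]
turn [-0.   0.  69.5] shift after turn [-284.  -535.5   38.4]
at [ 0.2592 -0.5685  0.2384] yaw_y -65.5 q7 -0.22 t 0.2
shift [ 402.2 -453.4   38.7]
turn [ -0.   -0.  -20.5] shift after turn [ 535.5 -284.    38.4]
turn [-0.000e+00  1.000e-01  1.595e+02] shift after turn [-535.5  284.    38.4]
```

```bash
python3 -m pendant '[[-1,[0,0,0],[0,0,-10]],[-1,[0,0,0],[0,0,-10]],[-1,[53,-28,4],[0,0,0]],[-1,[53,-28,4],[0,0,0]],[-1,[53,-28,4],[0,0,0]],[-1,[53,-28,4],[0,0,0]],[-1,[53,-28,4],[0,0,0]],[-1,[53,-28,4],[0,0,0]]]' 30; python3 -m pendant '[[-1,[53,-28,4],[0,0,0]],[-1,[53,-28,4],[0,0,0]],[-1,[53,-28,4],[0,0,0]],[-1,[53,-28,2],[0,0,0]],[-1,[0,0,0],[0,0,0]]]'; python3 - <<'E'
from h import *
go((.437,.011,.2),-45)
s=snap("wrist"); crop(s,"w1",0,0,512,384,1.56,1.5)
E
```

```text
clock: 1.25
tool_pos: [0.369, -0.2243, 0.2148]
eef_rot: [0.926, 0.379, 0.0, 0.0]
contact_force: [1.3, 0.4, -0.4]
opening: 1.002
finger_force: 0.0
clock: 1.88
tool_pos: [0.4429, 0.0087, 0.2008]
eef_rot: [0.923, 0.384, 0.002, -0.001]
contact_force: [-0.1, -0.3, 0.4]
opening: 1.0
finger_force: 0.0
at [0.4429 0.0087 0.2008] yaw_y -44.9 q7 -1.1 t 1.9
shift [-2.5 -5.8  0.8]
turn [-0.  -0.2  0.1] shift after turn [-2.5 -5.8  0.8]
turn [   0.4   -0.  -179.9] shift after turn [2.5 5.8 0.8]
```

View pics/w1.png

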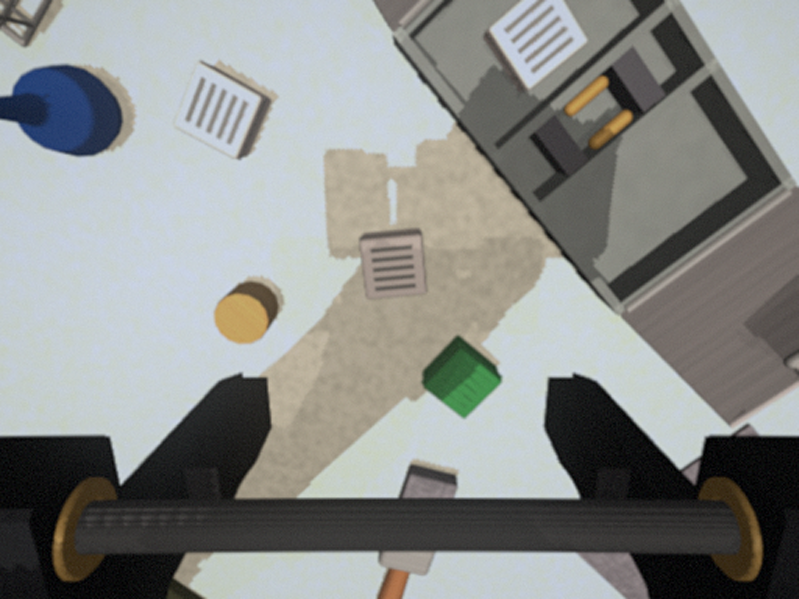

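The wrist view shows old_d at (394,267), nearly aligned with the tool, and the green decoy at (462,377). Another old cassette is at (218,107), and old_a is in the bay at (540,40).

```bash
python3 - <<'E'
from h import *
s=snap("wrist")
P={"od":(394,267,.026),"odTL":(361,238,.026),"odTR":(423,236,.026),"odBR":(427,292,.026),"odBL":(368,298,.026),
"oc":(218,108,.026),"ocT":(206,63,.026),"ocR":(263,97,.026),"ocB":(238,157,.026),"ocL":(176,117,.026),
"oa":(540,38,.032),"oaL":(488,35,.032),"oaB":(531,88,.032),"oaR":(587,40,.032),"unearTL":(396,36,.038),"unearBR":(620,312,.038),"roll1":(587,95,.038),"roll2":(611,130,.038)}
for k,(u,v,z) in P.items(): print(k,np.round(world(s,[(u/1.5625,v/1.5625)],[z])[0],4))
E
```

```text
od [0.4344 0.0099 0.026 ]
odTL [0.4332 0.0377 0.026 ]
odTR [0.4615 0.0111 0.026 ]
odBR [ 0.4375 -0.017   0.026 ]
odBL [0.4075 0.0073 0.026 ]
oc [0.4305 0.1478 0.026 ]
ocT [0.4445 0.1669 0.026 ]
ocR [0.4534 0.1333 0.026 ]
ocB [0.4173 0.1227 0.026 ]
ocL [0.4096 0.1617 0.026 ]
oa [0.5831 0.0444 0.032 ]
oaL [0.5643 0.0656 0.032 ]
oaB [0.5635 0.0289 0.032 ]
oaR [0.6002 0.0256 0.032 ]
unearTL [0.5284 0.0999 0.038 ]
unearBR [ 0.5163 -0.1095  0.038 ]
roll1 [0.5815 0.005  0.038 ]
roll2 [ 0.5795 -0.0189  0.038 ]
```

```bash
python3 - <<'E'
from h import *
go((.4348,.0098,.006),-41.5)
E
```

```text
at [0.4409 0.0029 0.2007] yaw_y -45.4 q7 -1.1 t 2.0
shift [  0.6  -9.2 194.7]
turn [ 0.   0.  -3.9] shift after turn [  1.1  -9.1 194.7]
turn [  0.   -0.  176.1] shift after turn [ -1.1   9.1 194.7]
```

```bash
cat >> h.py <<'E'
import pickle
def take(f,name="wrist",box=(0,0,512,384),k=1.5625,gain=1.5):
    s=snap(name); crop(s,f,*box,k,gain); pickle.dump((s,box,k),open(f"pics/{f}.pkl","wb"))
def px(f,P):
    s,b,k=pickle.load(open(f"pics/{f}.pkl","rb"))
    o={n:world(s,[(b[0]+u/k,b[1]+v/k)],[z])[0] for n,(u,v,z) in P.items()}
    for n in o: print(n,np.round(o[n],4))
    return o
E
python3 -m pendant '[[-1,[1,-9,50],[0,0,-4]],[-1,[0,0,40],[0,0,0]],[-1,[0,0,0],[0,0,0]],[-1,[0,0,0],[0,0,0]]]'
python3 - <<'E'
from h import *
go((.4348,.0098,.006),-41.5)
take("w2")
go((.4348,.0098,.006),-41.5)
E
```

```text
clock: 2.48
tool_pos: [0.4357, 0.0084, 0.1117]
eef_rot: [0.912, 0.41, 0.0, 0.0]
contact_force: [-0.4, -0.2, 0.4]
opening: 1.002
finger_force: 0.0
at [0.4357 0.0084 0.1117] yaw_y -41.6 q7 -1.14 t 2.5
shift [  0.4  -1.7 105.7]
turn [ 0.1 -0.  -0.1] shift after turn [  0.4  -1.6 105.7]
turn [-0.000e+00 -1.000e-01  1.799e+02] shift after turn [ -0.4   1.6 105.7]
at [0.4361 0.0088 0.112 ] yaw_y -41.6 q7 -1.14 t 2.5
shift [ -0.3  -1.9 106. ]
turn [ 0.1 -0.1 -0.1] shift after turn [-1.00e-01 -1.70e+00  1.06e+02]
turn [-1.000e-01 -2.000e-01  1.799e+02] shift after turn [1.00e-01 1.70e+00 1.06e+02]
```

View pics/w2.png

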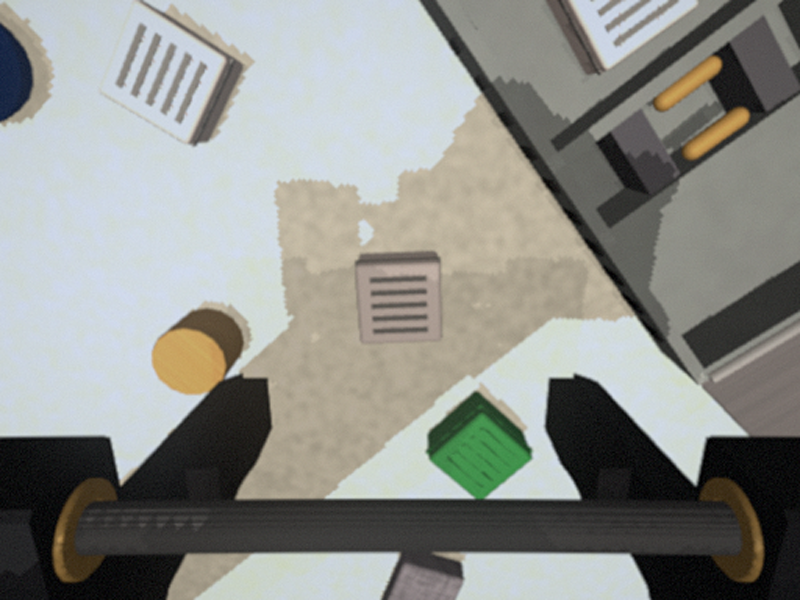

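View w2 has old_d centred at (399,303) and aligned with the jaws. The green block at (480,445) is clear of the fingers.

```bash
python3 - <<'E'
from h import *
o=px("w2",{"od":(399,302,.026),"TL":(357,262,.026),"TR":(440,262,.026),"oc":(163,74,.026),"ocB":(195,143,.026),"ocL":(102,93,.026),"ocT":(138,2,.026),"oaB":(602,70,.032)})
go((o["od"][0],o["od"][1],.006),-41.5)
E
```

```text
od [0.4365 0.0148 0.026 ]
TL [0.4351 0.0421 0.026 ]
TR [0.4635 0.0168 0.026 ]
oc [0.4304 0.1512 0.026 ]
ocB [0.4196 0.1253 0.026 ]
ocL [0.4062 0.1628 0.026 ]
ocT [0.4432 0.1737 0.026 ]
oaB [0.5627 0.0352 0.032 ]
at [0.4361 0.0088 0.112 ] yaw_y -41.6 q7 -1.14 t 2.5
shift [  4.6  -4.  106. ]
turn [ 0.1 -0.1 -0.1] shift after turn [  4.8  -3.8 106. ]
turn [-1.000e-01 -2.000e-01  1.799e+02] shift after turn [ -4.8   3.8 106. ]
```

```bash
python3 -m pendant '[[-1,[5,-4,0],[0,0,0]],[-1,[0,0,40],[0,0,0]],[-1,[0,0,40],[0,0,0]],[-1,[0,0,25],[0,0,0]],[1,[0,0,0],[0,0,0]],[1,[0,0,0],[0,0,0]],[1,[0,0,0],[0,0,0]],[1,[0,0,0],[0,0,0]]]' 30
python3 -m pendant '[[1,[0,0,-60],[0,0,0]],[1,[0,0,-60],[0,0,0]],[1,[0,0,0],[0,0,0]]]'
python3 - <<'E'
from h import *
go((.452,.300,.13),-4+90); go((.452,.300,.13),-4)
E
```

```text
clock: 3.52
tool_pos: [0.4417, 0.013, 0.0401]
eef_rot: [0.912, 0.411, -0.003, 0.004]
contact_force: [0.7, 0.1, -0.1]
opening: 0.569
finger_force: 0.0
clock: 3.9
tool_pos: [0.4439, 0.0148, 0.1632]
eef_rot: [0.912, 0.41, 0.0, 0.004]
contact_force: [0.1, 0.3, -0.6]
opening: 0.229
finger_force: 0.0
at [0.4439 0.0148 0.1632] yaw_y -41.6 q7 -1.56 t 3.9
shift [ 218.9 -183.4   31.1]
turn [ 1.000e-01  6.000e-01 -1.276e+02] shift after turn [ 11.8 285.1  33.2]
turn [ 0.5 -0.1 52.4] shift after turn [ -11.8 -285.1   33.2]
at [0.4439 0.0148 0.1632] yaw_y -41.6 q7 -1.56 t 3.9
shift [ 218.9 -183.4   31.1]
turn [  0.4   0.3 -37.6] shift after turn [285.1 -11.8  33.2]
turn [  0.4  -0.5 142.4] shift after turn [-285.1   11.8   33.2]
```

```bash
python3 -m pendant '[[-1,[0,0,30],[0,0,0]],[-1,[0,0,30],[0,0,0]],[-1,[0,0,30],[0,0,0]],[-1,[0,0,0],[0,0,0]]]'
python3 - <<'E'
from h import *
print(np.round(r.get_state()["q"],3)); go((.4365,.0148,.006),-41.5)
E
```

```text
clock: 4.4
tool_pos: [0.4397, 0.0129, 0.0679]
eef_rot: [0.911, 0.411, -0.006, 0.004]
contact_force: [-1.1, 0.2, 0.8]
opening: 0.658
finger_force: 0.0
[-0.018  0.807 -0.202  2.231  0.903  0.199 -1.776]
at [0.4397 0.0129 0.0679] yaw_y -41.4 q7 -1.78 t 4.4
shift [ 0.2 -3.8 61.9]
turn [0.1 0.9 0.1] shift after turn [-0.7 -3.7 61.9]
turn [  -1.3    0.2 -179.9] shift after turn [ 0.7  3.7 61.9]
```

```bash
python3 -m pendant '[[-1,[0,-4,10],[0,0,0]],[-1,[0,0,12],[0,0,0]],[-1,[0,0,12],[0,0,0]],[-1,[0,0,12],[0,0,0]],[-1,[0,0,12],[0,0,0]],[-1,[0,0,4],[0,0,0]],[-1,[0,0,0],[0,0,0]]]'
python3 - <<'E'
from h import *
print(np.round(r.get_state()["q"],3)); go((.4365,.0148,.006),-41.5)
E
```

```text
clock: 5.28
tool_pos: [0.4395, 0.0149, 0.0128]
eef_rot: [0.912, 0.41, -0.005, 0.003]
contact_force: [-0.4, -0.1, 0.1]
opening: 1.0
finger_force: 0.0
[-0.02   0.931 -0.203  2.241  1.641  0.172 -2.511]
at [0.4395 0.0149 0.0128] yaw_y -41.6 q7 -2.51 t 5.3
shift [-2.  -2.2  6.8]
turn [ 0.1  0.7 -0.1] shift after turn [-2.1 -2.2  6.8]
turn [  1.1  -0.2 179.9] shift after turn [2.1 2.2 6.8]
```

```bash
python3 -m pendant '[[-1,[-1,-2,3],[0,0,0]],[-1,[-1,0,3],[0,0,0]],[-1,[0,0,0],[0,0,0]],[1,[0,0,0],[0,0,0]],[1,[0,0,0],[0,0,0]],[1,[0,0,0],[0,0,0]],[1,[0,0,0],[0,0,0]],[1,[0,0,0],[0,0,0]]]'
python3 -m pendant '[[1,[0,0,-10],[0,0,0]],[1,[0,0,-15],[0,0,0]],[1,[0,0,-15],[0,0,0]],[1,[0,0,-20],[0,0,0]],[1,[0,0,-25],[0,0,0]],[1,[0,0,-30],[0,0,0]],[1,[0,0,0],[0,0,0]]]'
python3 - <<'E'
from h import *
print(np.round(r.get_state()["q"],3)); go((.452,.300,.13),-4)
E
```

```text
clock: 6.28
tool_pos: [0.4367, 0.0149, 0.0065]
eef_rot: [0.912, 0.411, -0.005, 0.004]
contact_force: [0.5, -0.1, 0.1]
opening: 0.455
finger_force: 2.4
clock: 7.15
tool_pos: [0.4383, 0.0162, 0.1227]
eef_rot: [0.912, 0.41, -0.003, 0.004]
contact_force: [0.2, -0.2, -0.5]
opening: 0.453
finger_force: 30.0
[ 0.172  0.72  -0.513  2.203  0.887  0.443 -1.793]
at [0.4383 0.0162 0.1227] yaw_y -41.6 q7 -1.79 t 7.2
shift [ 221.4 -178.   -10. ]
turn [  0.1   0.6 -37.6] shift after turn [284.1  -6.2  -7.3]
turn [ 7.000e-01 -1.000e-01  1.424e+02] shift after turn [-284.1    6.2   -7.3]
```

```bash
python3 -m pendant '[[1,[30,-24,-5],[0,0,0]],[1,[38,-31,-5],[0,0,0]],[1,[38,-31,0],[0,0,0]],[1,[38,-31,0],[0,0,0]],[1,[38,-31,0],[0,0,0]],[1,[38,-31,0],[0,0,0]],[1,[0,0,0],[0,0,0]]]'
python3 - <<'E'
from h import *
print(np.round(r.get_state()["q"],3)); go((.452,.300,.05),-4)
E
```

```text
clock: 8.02
tool_pos: [0.448, 0.3048, 0.1274]
eef_rot: [0.911, 0.413, -0.004, 0.002]
contact_force: [-0.3, -0.4, -1.0]
opening: 0.452
finger_force: 30.0
[-0.344  0.805 -0.579  1.895  0.696  0.663 -2.074]
at [0.448  0.3048 0.1274] yaw_y -41.2 q7 -2.07 t 8.0
shift [-0.3  6.2 77.4]
turn [ -0.2   0.5 -37.2] shift after turn [-4.5  4.3 77.4]
turn [  0.6   0.2 142.8] shift after turn [ 4.5 -4.3 77.4]
```

```bash
python3 -m pendant '[[1,[0,0,35],[0,0,0]],[1,[0,0,35],[0,0,0]],[1,[0,0,5],[0,0,0]],[1,[0,0,0],[0,0,0]],[-0.4,[0,0,0],[0,0,0]],[-0.4,[0,0,0],[0,0,0]],[-0.4,[0,0,0],[0,0,0]]]'
python3 -m pendant '[[-0.4,[0,0,-30],[0,0,0]],[-0.4,[0,0,-40],[0,0,10]],[-0.4,[0,0,-40],[0,0,10]],[-0.4,[0,0,-40],[0,0,10]],[-1,[0,0,0],[0,0,0]]]'
python3 - <<'E'
from h import *
print(np.round(r.get_state()["q"],3)); go((.43,.150,.16),-72)
E
```

```text
clock: 8.9
tool_pos: [0.4436, 0.306, 0.0543]
eef_rot: [0.911, 0.413, -0.005, -0.003]
contact_force: [-11.9, 12.6, -2.2]
opening: 0.699
finger_force: 7.0
clock: 9.52
tool_pos: [0.4512, 0.2999, 0.2065]
eef_rot: [0.987, 0.16, -0.001, 0.005]
contact_force: [-0.2, 0.3, 0.0]
opening: 0.79
finger_force: 0.0
[-0.364  0.665 -0.519  1.837  0.464  0.771 -2.384]
at [0.4512 0.2999 0.2065] yaw_y -71.6 q7 -2.38 t 9.5
shift [-67.1 135.1  48. ]
turn [0.5 0.2 0.4] shift after turn [-66.5 136.   46.5]
turn [  -0.3    0.8 -179.6] shift after turn [  66.5 -136.    46.5]
```

```bash
python3 -m pendant '[[-1,[0,0,0],[0,0,-10]],[-1,[0,0,0],[0,0,-10]],[-1,[0,0,0],[0,0,-10]],[-1,[0,0,0],[0,0,-10]],[-1,[0,0,0],[0,0,-10]],[-1,[0,0,0],[0,0,-10]],[-1,[0,0,0],[0,0,-10]],[-1,[0,0,0],[0,0,-10]]]'
python3 - <<'E'
from h import *
print(np.round(r.get_state()["q"],3)); go((.43,.150,.16),18)
E
```

```text
clock: 10.52
tool_pos: [0.4495, 0.2981, 0.2022]
eef_rot: [0.65, 0.76, -0.008, 0.002]
contact_force: [-0.5, 0.5, 0.0]
opening: 1.001
finger_force: 0.0
[-0.161  0.773 -0.905  1.83   0.751  0.942 -1.258]
at [0.4495 0.2981 0.2022] yaw_y 8.8 q7 -1.26 t 10.5
shift [-142.8  -41.7   44.5]
turn [-0.6  0.7 -9.1] shift after turn [-134.8  -64.3   42.2]
turn [  1.1   0.9 170.8] shift after turn [134.8  64.3  42.2]
```

```bash
python3 -m pendant '[[-1,[0,0,0],[0,0,-9]],[-1,[-34,-16,10],[0,0,0]],[-1,[-34,-16,10],[0,0,0]],[-1,[-34,-16,10],[0,0,0]],[-1,[-33,-16,12],[0,0,0]],[-1,[0,0,0],[0,0,0]],[-1,[0,0,0],[0,0,0]]]'
python3 - <<'E'
from h import *
print(np.round(r.get_state()["q"],3)); go((.43,.150,.16),18)
take("w3")
s=snap("top"); crop(s,"t2",80,140,420,270,2.35)
a=cv2.imread("pics/w3.png");b=cv2.imread("pics/t2.png")
a=cv2.resize(a,(400,300)); 
E
```

```text
clock: 11.4
tool_pos: [0.429, 0.1518, 0.1629]
eef_rot: [0.591, 0.807, -0.006, 0.001]
contact_force: [0.3, 0.8, -0.5]
opening: 0.996
finger_force: 0.0
[ 0.1    0.755 -0.906  2.11   0.916  0.755 -1.11 ]
at [0.429  0.1518 0.1629] yaw_y 17.5 q7 -1.11 t 11.4
shift [-2.   0.5  2.9]
turn [-0.5  0.5 -0.5] shift after turn [-2.   0.4  2.9]
turn [  0.8   0.8 179.5] shift after turn [ 2.  -0.4  2.9]
```

View pics/w3.png

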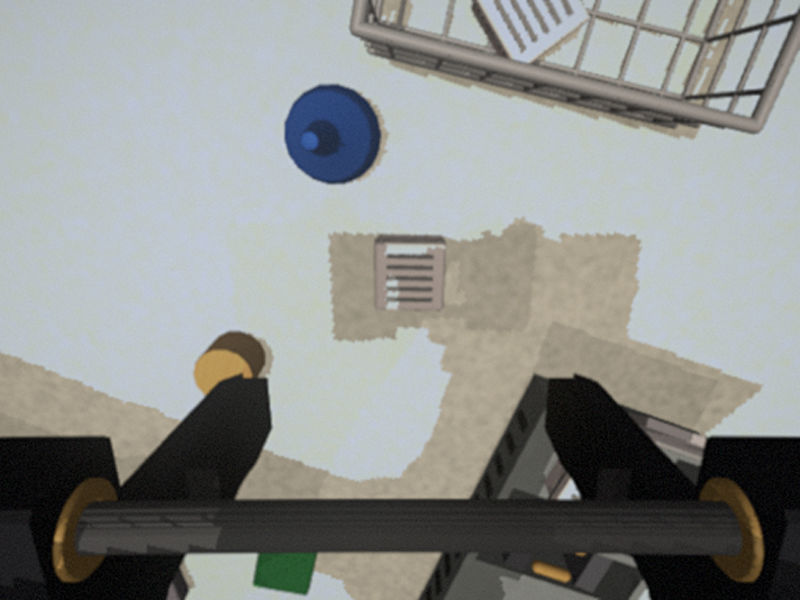

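View w3 shows old_c at (410,276), aligned with the jaws, and old_d lying in the basket at (540,20). The basket's near rim runs from (357,25) to (757,125).

```bash
python3 - <<'E'
from h import *
o=px("w3",{"oc":(410,276,.026),"L":(377,275,.026),"R":(444,276,.026),"bL":(357,28,.079),"bR":(757,125,.079),"blue":(312,140,.07)})
go((*o["oc"][:2],.007),18)
E
```

```text
oc [0.4293 0.1534 0.026 ]
L [0.4114 0.1483 0.026 ]
R [0.4477 0.1593 0.026 ]
bL [0.3744 0.2589 0.079 ]
bR [0.5406 0.273  0.079 ]
blue [0.366  0.2122 0.07  ]
at [0.4292 0.153  0.1633] yaw_y 17.6 q7 -1.11 t 11.5
shift [  1.6   1.5 156.2]
turn [-0.5  0.4 -0.4] shift after turn [  0.4   0.3 156.3]
turn [  0.7   0.7 179.6] shift after turn [ -0.4  -0.3 156.3]
```

```bash
python3 -m pendant '[[-1,[1,1,40],[0,0,0]],[-1,[1,1,40],[0,0,0]],[-1,[0,0,30],[0,0,0]],[-1,[0,0,20],[0,0,0]],[-1,[0,0,15],[0,0,0]],[-1,[0,0,10],[0,0,0]],[-1,[0,0,0],[0,0,0]],[-1,[0,0,0],[0,0,0]]]'
python3 - <<'E'
from h import *
print(np.round(r.get_state()["q"],3)); go((.4293,.1534,.007),18)
E
```

```text
clock: 12.5
tool_pos: [0.4297, 0.1536, 0.0084]
eef_rot: [0.591, 0.807, -0.006, 0.001]
contact_force: [0.2, -0.3, 0.4]
opening: 0.996
finger_force: 0.0
[-0.066  1.013 -0.636  2.177  1.463  0.539 -1.583]
at [0.4297 0.1536 0.0084] yaw_y 17.5 q7 -1.58 t 12.5
shift [-0.1 -0.4  1.4]
turn [-0.5  0.5 -0.5] shift after turn [-0.1 -0.4  1.4]
turn [  0.7   0.7 179.5] shift after turn [0.1 0.4 1.4]
```

```bash
python3 -m pendant '[[1,[0,0,0],[0,0,0]],[1,[0,0,0],[0,0,0]],[1,[0,0,0],[0,0,0]],[1,[0,0,0],[0,0,0]],[1,[0,0,-20],[0,0,0]],[1,[0,0,-30],[0,0,0]],[1,[0,0,-35],[0,0,0]],[1,[0,0,-35],[0,0,0]]]' 30
python3 -m pendant '[[1,[0,0,-5],[0,0,0]],[1,[44,19,0],[0,0,0]],[1,[44,19,0],[0,0,0]],[1,[44,19,0],[0,0,0]],[1,[44,19,0],[0,0,0]],[1,[0,0,0],[0,0,0]]]'
python3 - <<'E'
from h import *
print(np.round(r.get_state()["q"],3)); go((.451,.345,.05),3)
E
```

```text
clock: 13.5
tool_pos: [0.4298, 0.154, 0.1291]
eef_rot: [0.591, 0.807, -0.006, 0.001]
contact_force: [0.9, -0.4, 0.4]
opening: 0.118
finger_force: 0.0
clock: 14.25
tool_pos: [0.4484, 0.3492, 0.13]
eef_rot: [0.59, 0.808, -0.005, -0.001]
contact_force: [0.6, -0.7, 0.6]
opening: 0.006
finger_force: 0.0
[-0.286  0.897 -0.83   1.806  0.863  0.86  -1.234]
at [0.4484 0.3492 0.13  ] yaw_y 17.7 q7 -1.23 t 14.2
shift [-4.4  1.9 80.1]
turn [-0.5  0.3 14.7] shift after turn [-4.3  2.4 80. ]
turn [  -0.5   -0.7 -165.3] shift after turn [ 4.3 -2.4 80. ]
```

```bash
python3 -m pendant '[[-0.6,[-44,-19,-10],[0,0,0]],[-0.6,[-44,-19,-10],[0,0,0]],[-0.6,[-44,-19,0],[0,0,0]],[-0.6,[-44,-19,0],[0,0,0]],[-0.6,[0,0,0],[0,0,0]],[-0.6,[0,0,0],[0,0,0]],[-0.6,[0,0,0],[0,0,0]]]'
python3 - <<'E'
from h import *
take("w4",box=(140,90,370,270),k=2)
go((.4293,.1534,.007),18)
E
```

```text
clock: 15.12
tool_pos: [0.4303, 0.1556, 0.1529]
eef_rot: [0.591, 0.807, -0.006, 0.0]
contact_force: [0.3, 0.0, 0.0]
opening: 0.777
finger_force: 0.0
at [0.4303 0.1556 0.1529] yaw_y 17.6 q7 -1.11 t 15.2
shift [ -0.7  -0.3 146. ]
turn [-0.5  0.4 -0.4] shift after turn [ -1.8  -1.6 145.9]
turn [  0.7   0.8 179.6] shift after turn [  1.8   1.6 145.9]
```

View pics/w4.png

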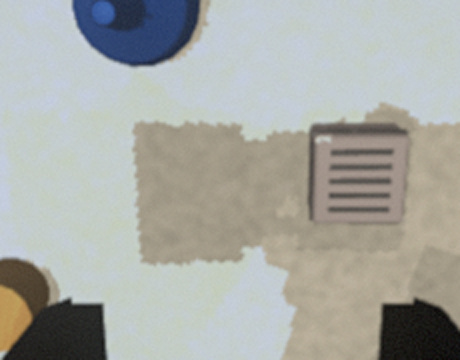

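In view w4, old_c now sits at (361,179) in the crop. It has shifted a few centimetres to the right and is still nearly aligned.

```bash
python3 - <<'E'
from h import *
o=px("w4",{"oc":(360,179,.026),"L":(315,177,.026),"R":(405,179,.026)})
d=o["R"]-o["L"]; print(np.degrees(np.arctan2(d[1],d[0])),np.linalg.norm(d)); go((*o["oc"][:2],.007),18)
E
```

```text
oc [0.4775 0.1728 0.026 ]
L [0.4589 0.1678 0.026 ]
R [0.4957 0.1787 0.026 ]
16.371134015872528 0.03833507524744506
at [0.4303 0.1556 0.1529] yaw_y 17.6 q7 -1.11 t 15.2
shift [  3.2  51.5 145.5]
turn [-0.5  0.4 -0.4] shift after turn [  1.8  50.2 145.9]
turn [  0.7   0.8 179.6] shift after turn [ -1.8 -50.2 145.9]
```

```bash
python3 -m pendant '[[-0.6,[2,50,0],[0,0,0]],[-0.6,[0,0,40],[0,0,0]],[-0.6,[0,0,40],[0,0,0]],[-0.6,[0,0,30],[0,0,0]],[-0.6,[0,0,20],[0,0,0]],[-0.6,[0,0,16],[0,0,0]],[-0.6,[0,0,0],[0,0,0]],[-0.6,[0,0,0],[0,0,0]]]'
python3 - <<'E'
from h import *
print(np.round(r.get_state()["q"],3)); go((.4775,.1728,.007),17)
E
```

```text
clock: 16.18
tool_pos: [0.4766, 0.1706, 0.0069]
eef_rot: [0.591, 0.807, -0.006, 0.001]
contact_force: [-0.4, -1.1, 0.3]
opening: 0.802
finger_force: 0.0
[-0.069  1.024 -0.626  2.031  1.252  0.562 -1.327]
at [0.4766 0.1706 0.0069] yaw_y 17.5 q7 -1.33 t 16.2
shift [ 1.9  1.6 -0.1]
turn [-0.5  0.5  0.5] shift after turn [ 1.9  1.6 -0.1]
turn [  -0.7   -0.7 -179.4] shift after turn [-1.9 -1.6 -0.1]
```

```bash
python3 -m pendant '[[1,[2,1,0],[0,0,0]],[1,[0,0,0],[0,0,0]],[1,[0,0,0],[0,0,0]],[1,[0,0,0],[0,0,0]],[1,[0,0,0],[0,0,0]],[1,[0,0,0],[0,0,0]],[1,[0,0,0],[0,0,0]]]' 30
python3 -m pendant '[[1,[0,0,-20],[0,0,0]],[1,[0,0,-35],[0,0,0]],[1,[0,0,-35],[0,0,0]],[1,[0,0,-35],[0,0,0]],[1,[0,0,0],[0,0,0]]]'
```

```text
clock: 17.05
tool_pos: [0.4769, 0.1719, 0.0068]
eef_rot: [0.591, 0.806, -0.006, 0.001]
contact_force: [0.1, -0.9, 5.9]
opening: 0.453
finger_force: 30.0
clock: 17.68
tool_pos: [0.4785, 0.1741, 0.1332]
eef_rot: [0.591, 0.806, -0.004, 0.001]
contact_force: [0.5, -0.3, -0.5]
opening: 0.451
finger_force: 30.0
```

```bash
python3 -m pendant '[[1,[43,7,0],[0,0,0]],[1,[43,7,0],[0,0,0]],[1,[43,7,0],[0,0,0]],[1,[43,7,0],[0,0,0]],[1,[0,0,35],[0,0,0]],[1,[0,0,35],[0,0,0]],[1,[0,0,0],[0,0,0]]]'
python3 -m pendant '[[0,[0,0,0],[0,0,0]],[-0.2,[0,0,0],[0,0,0]],[-0.2,[0,0,0],[0,0,0]],[-0.2,[0,0,-30],[0,0,0]],[-0.2,[0,0,-40],[0,0,0]],[-0.2,[0,0,-45],[0,0,0]],[-0.2,[0,0,0],[0,0,0]]]'
python3 - <<'E'
from h import *
print(np.round(r.get_state()["q"],3)); go((.583,.047,.17),-3)
E
```

```text
clock: 18.55
tool_pos: [0.4503, 0.3426, 0.0564]
eef_rot: [0.591, 0.807, -0.01, 0.001]
contact_force: [0.4, -0.7, -0.0]
opening: 0.45
finger_force: 30.0
clock: 19.42
tool_pos: [0.454, 0.3484, 0.1787]
eef_rot: [0.591, 0.806, -0.002, 0.001]
contact_force: [-0.7, -0.3, -0.2]
opening: 0.597
finger_force: 0.0
[-0.262  0.83  -0.863  1.765  0.778  0.931 -1.158]
at [0.454  0.3484 0.1787] yaw_y 17.5 q7 -1.16 t 19.4
shift [-326.2   32.5   10.1]
turn [-0.1  0.3 20.5] shift after turn [-294.2  144.6    8.7]
turn [-4.000e-01 -1.000e-01 -1.595e+02] shift after turn [ 294.2 -144.6    8.7]
```

```bash
python3 -m pendant '[[-0.2,[0,0,0],[0,0,10]],[-0.2,[0,0,0],[0,0,10]],[-0.2,[-49,24,1],[0,0,0]],[-0.2,[-49,24,1],[0,0,0]],[-0.2,[-49,24,1],[0,0,0]],[-0.2,[-49,24,1],[0,0,0]],[-0.2,[-49,24,1],[0,0,0]],[-0.2,[-49,24,1],[0,0,0]]]'
python3 -m pendant '[[-0.2,[0,0,0],[0,0,0]],[-0.2,[0,0,0],[0,0,0]],[-0.2,[0,0,0],[0,0,0]]]'
python3 - <<'E'
from h import *
print(np.round(r.get_state()["q"],3)); go((.583,.047,.17),-3)
take("w5")
E
```

```text
clock: 20.42
tool_pos: [0.5839, 0.044, 0.1705]
eef_rot: [0.722, 0.692, -0.006, 0.002]
contact_force: [0.4, 0.0, 0.5]
opening: 0.602
finger_force: 0.0
clock: 20.8
tool_pos: [0.5831, 0.048, 0.1713]
eef_rot: [0.721, 0.693, -0.006, 0.001]
contact_force: [0.0, 0.5, 0.5]
opening: 0.6
finger_force: 0.0
[ 0.275  0.839 -0.806  1.73   0.75   0.921 -0.894]
at [0.5831 0.048  0.1713] yaw_y -2.3 q7 -0.89 t 20.8
shift [-1.  -0.   1.3]
turn [-0.3  0.6  0.7] shift after turn [-1.  -0.   1.3]
turn [  -0.9   -0.5 -179.3] shift after turn [1.  0.  1.3]
```

View pics/w5.png

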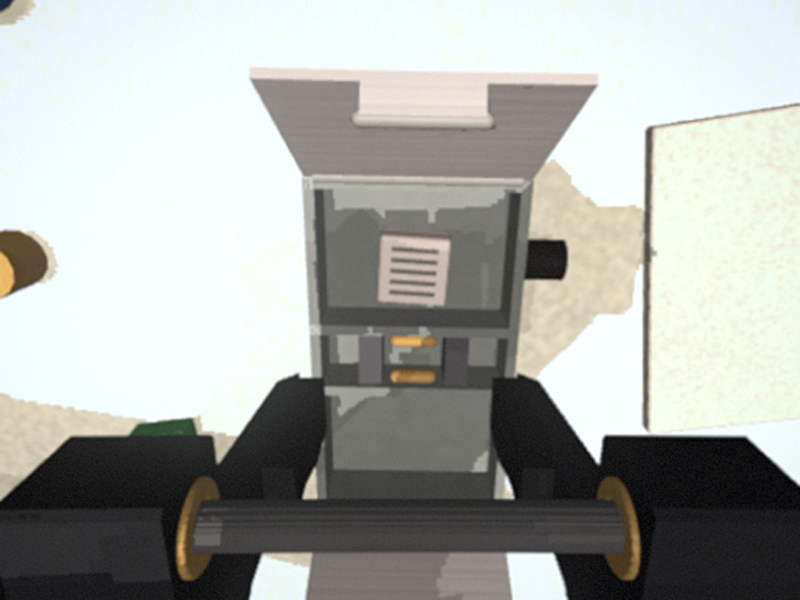

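View w5 shows old_a in the left bay at (414,270). The unit's rim corners are at (304,180) and (532,181), and the rollers are at (413,342) and (413,377).

```bash
python3 - <<'E'
from h import *
o=px("w5",{"oa":(414,270,.032),"L":(382,268,.032),"R":(446.5,272,.032),"TL":(304,180,.038),"TR":(532,181,.038),"r1":(413,342,.036),"r2":(413,377,.036),"divL":(310,331,.038),"divR":(520,331,.038),"eL":(250,72,.12),"eR":(598,78,.12)})
for a,b in(("L","R"),("TL","TR"),("divL","divR"),("eL","eR")):
    d=o[b]-o[a]; print(a,np.degrees(np.arctan2(d[1],d[0])),np.linalg.norm(d))
go((*o["oa"][:2],.011),-5)
E
```

```text
oa [0.5867 0.0522 0.032 ]
L [0.5686 0.0541 0.032 ]
R [0.6052 0.0503 0.032 ]
TL [0.5309 0.1052 0.038 ]
TR [0.6502 0.0998 0.038 ]
r1 [0.5846 0.0093 0.036 ]
r2 [ 0.5837 -0.0138  0.036 ]
divL [0.5251 0.0194 0.038 ]
divR [0.6467 0.0148 0.038 ]
eL [0.5333 0.1506 0.12  ]
eR [0.653  0.1437 0.12  ]
L -5.915773446654643 0.03677255947856318
TL -2.5529425123597465 0.11946835339253087
divL -2.17369028106423 0.12175520320038367
eL -3.3005066652744257 0.11986066262960057
at [0.5832 0.0479 0.1713] yaw_y -2.3 q7 -0.89 t 20.9
shift [  6.    4.3 160.3]
turn [-0.3  0.6  2.7] shift after turn [  4.5   3.2 160.3]
turn [  -0.9   -0.5 -177.3] shift after turn [ -4.5  -3.2 160.3]
```

```bash
python3 -m pendant '[[-0.2,[5,4,0],[0,0,3]],[-0.2,[0,0,45],[0,0,0]],[-0.2,[0,0,45],[0,0,0]],[-0.2,[0,0,30],[0,0,0]],[-0.2,[0,0,20],[0,0,0]],[-0.2,[0,0,12],[0,0,0]],[-0.2,[0,0,0],[0,0,0]],[-0.2,[0,0,0],[0,0,0]]]'
python3 - <<'E'
from h import *
print(np.round(r.get_state()["q"],3)); go((.5867,.0522,.011),-5)
E
```

```text
clock: 21.85
tool_pos: [0.5878, 0.0498, 0.0202]
eef_rot: [0.74, 0.672, -0.005, 0.002]
contact_force: [-0.4, -0.5, -0.5]
opening: 0.601
finger_force: 0.0
[ 0.177  1.04  -0.624  1.781  0.967  0.67  -1.121]
at [0.5878 0.0498 0.0202] yaw_y -5.5 q7 -1.12 t 21.9
shift [ 2.4 -1.3  9.1]
turn [-0.2  0.6 -0.5] shift after turn [ 2.3 -1.3  9.2]
turn [  0.9   0.3 179.5] shift after turn [-2.3  1.3  9.2]
```

```bash
python3 -m pendant '[[-0.2,[2,-1,8],[0,0,0]],[1,[0,0,0],[0,0,0]],[1,[0,0,0],[0,0,0]],[1,[0,0,0],[0,0,0]],[1,[0,0,0],[0,0,0]],[1,[0,0,0],[0,0,0]]]' 30
python3 -m pendant '[[1,[0,0,-20],[0,0,0]],[1,[0,0,-40],[0,0,0]],[1,[0,0,-45],[0,0,0]],[1,[0,0,-45],[0,0,0]],[1,[0,0,0],[0,0,0]]]'
python3 - <<'E'
from h import *
print(np.round(r.get_state()["q"],3)); go((.451,.335,.16),-5)
E
```

```text
clock: 22.6
tool_pos: [0.5862, 0.0513, 0.0112]
eef_rot: [0.74, 0.672, -0.006, 0.002]
contact_force: [-0.5, 0.3, -0.8]
opening: 0.454
finger_force: 30.0
clock: 23.22
tool_pos: [0.5894, 0.0544, 0.1661]
eef_rot: [0.74, 0.672, -0.002, 0.004]
contact_force: [1.0, 0.6, -0.7]
opening: 0.454
finger_force: 30.0
[ 0.253  0.844 -0.784  1.722  0.75   0.903 -0.951]
at [0.5894 0.0544 0.1661] yaw_y -5.5 q7 -0.95 t 23.2
shift [ 266.1 -164.6    3.4]
turn [ 0.2  0.5 -0.5] shift after turn [ 267.4 -162.4    6.1]
turn [  0.7  -0.3 179.5] shift after turn [-267.4  162.4    6.1]
```

```bash
python3 -m pendant '[[1,[45,-27,0],[0,0,0]],[1,[45,-27,0],[0,0,0]],[1,[45,-27,0],[0,0,0]],[1,[45,-27,0],[0,0,0]],[1,[45,-27,0],[0,0,0]],[1,[45,-27,0],[0,0,0]],[1,[0,0,40],[0,0,0]],[1,[0,0,40],[0,0,0]]]'
python3 -m pendant '[[1,[0,0,15],[0,0,0]],[1,[0,0,0],[0,0,0]],[-0.2,[0,0,0],[0,0,0]],[-0.2,[0,0,0],[0,0,0]],[-0.2,[0,0,0],[0,0,0]],[-0.2,[0,0,-45],[0,0,0]],[-0.2,[0,0,-55],[0,0,0]],[-0.2,[0,0,0],[0,0,0]]]'
python3 - <<'E'
from h import *
print(np.round(r.get_state()["q"],3)); go((.44,-.295,.18),88)
take("t3","top",(80,140,420,270),2.35,1.6)
E
```

```text
clock: 24.22
tool_pos: [0.4507, 0.3369, 0.0781]
eef_rot: [0.74, 0.673, -0.006, 0.002]
contact_force: [0.2, -1.1, -0.7]
opening: 0.453
finger_force: 30.0
clock: 25.22
tool_pos: [0.4533, 0.3399, 0.1682]
eef_rot: [0.74, 0.672, -0.001, 0.002]
contact_force: [0.2, 1.1, 0.2]
opening: 0.6
finger_force: 0.0
[-0.303  0.804 -0.75   1.794  0.721  0.844 -1.504]
at [0.4533 0.3399 0.1682] yaw_y -5.5 q7 -1.5 t 25.2
shift [-633.2   47.7   -9.1]
turn [ -0.2   0.2 -93.5] shift after turn [  -8.9 -634.9  -11.8]
turn [ 0.2  0.2 86.5] shift after turn [  8.9 634.9 -11.8]
```

View pics/t3.png

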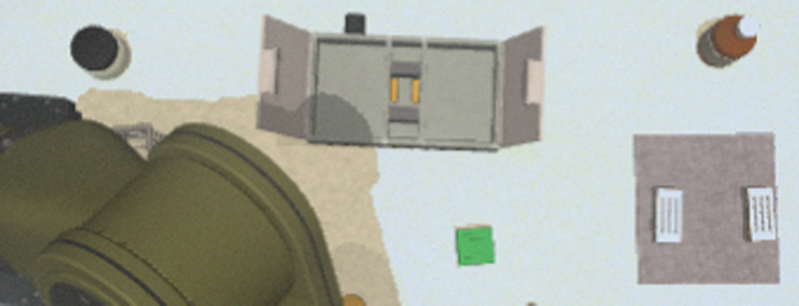

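```bash
python3 -m pendant '[[-0.6,[0,0,0],[0,0,-10]],[-0.6,[0,0,0],[0,0,-10]],[-0.6,[0,0,0],[0,0,-10]],[-0.6,[0,0,0],[0,0,-10]],[-0.6,[0,0,0],[0,0,-10]],[-0.6,[0,0,0],[0,0,-10]],[-0.6,[0,0,0],[0,0,-10]],[-0.6,[0,0,0],[0,0,-10]]]'
python3 -m pendant '[[-0.6,[0,0,0],[0,0,-10]],[-0.6,[0,-40,0],[0,0,0]],[-0.6,[0,-55,0],[0,0,0]],[-0.6,[0,-55,0],[0,0,0]],[-0.6,[0,-55,0],[0,0,0]],[-0.6,[0,-55,0],[0,0,0]]]'
python3 - <<'E'
from h import *
print(np.round(r.get_state()["q"],3)); go((.44,-.295,.17),85)
E
```

```text
clock: 26.28
tool_pos: [0.4513, 0.3364, 0.1623]
eef_rot: [0.132, 0.991, -0.007, -0.003]
contact_force: [0.5, -0.9, -0.2]
opening: 0.798
finger_force: 0.0
clock: 27.02
tool_pos: [0.4258, 0.0762, 0.1657]
eef_rot: [0.048, 0.999, -0.006, -0.004]
contact_force: [0.5, 0.5, -0.4]
opening: 0.797
finger_force: 0.0
[ 0.382  0.842 -1.169  2.164  1.047  0.922  0.033]
at [0.4258 0.0762 0.1657] yaw_y 84.5 q7 0.03 t 27.0
shift [-4.950e+01 -3.682e+02 -1.000e-01]
turn [-0.7 -0.4 -0.5] shift after turn [ -46.5 -368.6   -4.3]
turn [ -0.6   1.1 179.5] shift after turn [ 46.5 368.6  -4.3]
```

```bash
python3 -m pendant '[[-0.6,[-7,-53,0],[0,0,0]],[-0.6,[-7,-53,0],[0,0,0]],[-0.6,[-7,-53,0],[0,0,0]],[-0.6,[-7,-53,0],[0,0,0]],[-0.6,[-7,-53,0],[0,0,0]],[-0.6,[-7,-53,0],[0,0,0]],[-0.6,[-7,-50,0],[0,0,0]],[-0.6,[0,0,0],[0,0,0]]]'
python3 -m pendant '[[-0.6,[0,0,0],[0,0,0]],[-0.6,[0,0,0],[0,0,0]]]'
python3 - <<'E'
from h import *
print(np.round(r.get_state()["q"],3)); go((.44,-.295,.17),85)
take("w6")
E
```

```text
clock: 28.02
tool_pos: [0.4386, -0.2966, 0.1685]
eef_rot: [0.052, 0.999, -0.006, -0.004]
contact_force: [-0.4, 0.0, -0.2]
opening: 0.799
finger_force: 0.0
clock: 28.28
tool_pos: [0.4404, -0.2908, 0.1706]
eef_rot: [0.046, 0.999, -0.005, -0.003]
contact_force: [-0.5, 0.3, -0.3]
opening: 0.799
finger_force: 0.0
[ 1.122  0.937 -1.19   1.901  1.023  1.086  0.967]
at [ 0.4404 -0.2908  0.1706] yaw_y 84.7 q7 0.97 t 28.3
shift [ 0.  -4.3  0.6]
turn [-0.6 -0.3 -0.3] shift after turn [ 0.1 -4.3  0.6]
turn [ -0.5   1.  179.7] shift after turn [-0.1  4.3  0.6]
```

View pics/w6.png

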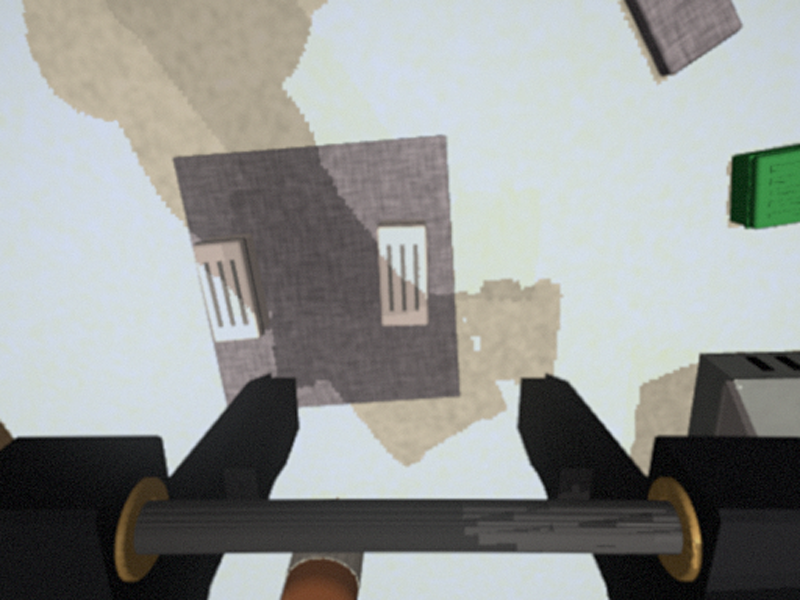

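View w6 shows new_1 at (403,276) with under 2° of tilt, new_2 at (229,291) tilted about 10°, and the bottle beyond them at (325,580).

```bash
python3 - <<'E'
from h import *
o=px("w6",{"n1":(403,276,.03),"n1t":(402,227,.03),"n1b":(405,325,.03),"n1l":(380,277,.03),"n1r":(426,276,.03),"n2":(229,291,.03),"n2t":(219,243,.03),"n2b":(238,339,.03)})
for a in("n1","n2"):
    d=o[a+"b"]-o[a+"t"]; print(a,np.degrees(np.arctan2(d[1],d[0]))+90,np.linalg.norm(d))
go((*o["n1"][:2],.01),86)
E
```

```text
n1 [ 0.4385 -0.2943  0.03  ]
n1t [ 0.4103 -0.2922  0.03  ]
n1b [ 0.4686 -0.296   0.03  ]
n1l [ 0.4379 -0.3075  0.03  ]
n1r [ 0.4397 -0.2812  0.03  ]
n2 [ 0.4385 -0.3956  0.03  ]
n2t [ 0.4102 -0.3955  0.03  ]
n2b [ 0.4687 -0.3963  0.03  ]
n1 86.23684765912954 0.05845240689324365
n2 89.15831257951976 0.05854229088345723
at [ 0.4405 -0.2909  0.1707] yaw_y 84.7 q7 0.97 t 28.3
shift [  0.8  -1.8 160.8]
turn [-0.6 -0.3 -1.3] shift after turn [  1.8  -3.5 160.7]
turn [ -0.5   1.  178.7] shift after turn [ -1.8   3.5 160.7]
```

```bash
python3 -m pendant '[[-0.6,[2,-3,0],[0,0,-1.3]],[-0.6,[0,0,45],[0,0,0]],[-0.6,[0,0,45],[0,0,0]],[-0.3,[0,0,30],[0,0,0]],[-0.3,[0,0,20],[0,0,0]],[-0.3,[0,0,12],[0,0,0]],[-0.3,[0,0,0],[0,0,0]],[-0.3,[0,0,0],[0,0,0]]]'
python3 - <<'E'
from h import *
print(np.round(r.get_state()["q"],3)); go((.4385,-.2943,.010),86)
E
```

```text
clock: 29.32
tool_pos: [0.4379, -0.2969, 0.0196]
eef_rot: [0.036, 0.999, -0.006, -0.002]
contact_force: [0.3, -0.2, -0.8]
opening: 0.648
finger_force: 0.0
[ 1.055  1.156 -1.015  1.965  1.342  0.937  0.783]
at [ 0.4379 -0.2969  0.0196] yaw_y 85.8 q7 0.78 t 29.3
shift [-0.5  2.8  9.6]
turn [-0.7 -0.2 -0.2] shift after turn [-0.5  2.7  9.6]
turn [ -0.3   1.  179.8] shift after turn [ 0.5 -2.7  9.6]
```

```bash
python3 -m pendant '[[-0.3,[0,3,9],[0,0,0]],[1,[0,0,0],[0,0,0]],[1,[0,0,0],[0,0,0]],[1,[0,0,0],[0,0,0]],[1,[0,0,0],[0,0,0]],[1,[0,0,0],[0,0,0]],[1,[0,0,0],[0,0,0]],[1,[0,0,0],[0,0,0]]]' 30
python3 -m pendant '[[1,[0,0,-20],[0,0,0]],[1,[0,0,-40],[0,0,0]],[1,[0,0,-45],[0,0,0]],[1,[0,0,-45],[0,0,0]],[1,[0,0,-5],[0,0,0]],[1,[0,0,0],[0,0,0]]]'
python3 - <<'E'
from h import *
print(np.round(r.get_state()["q"],3)); go((.5823,-.0655,.17),-2.5)
E
```

```text
clock: 30.32
tool_pos: [0.4375, -0.2941, 0.0099]
eef_rot: [0.037, 0.999, -0.006, -0.003]
contact_force: [-0.7, -0.9, 2.4]
opening: 0.316
finger_force: 29.9
clock: 31.08
tool_pos: [0.4377, -0.2926, 0.1641]
eef_rot: [0.037, 0.999, -0.006, -0.003]
contact_force: [-0.6, -0.8, -1.7]
opening: 0.314
finger_force: 29.9
[ 1.121  0.939 -1.172  1.91   1.031  1.068  0.984]
at [ 0.4377 -0.2926  0.1641] yaw_y 85.8 q7 0.98 t 31.1
shift [-127.5  237.    -9.4]
turn [-0.8  0.2 88.3] shift after turn [233.2 134.6  -5.9]
turn [ -0.2  -0.8 -91.7] shift after turn [-233.2 -134.6   -5.9]
```

```bash
python3 -m pendant '[[1,[0,0,-1],[0,0,10]],[1,[0,0,-1],[0,0,10]],[1,[0,0,-1],[0,0,10]],[1,[0,0,-1],[0,0,10]],[1,[0,0,-1],[0,0,10]],[1,[0,0,-1],[0,0,10]],[1,[0,0,0],[0,0,10]],[1,[0,0,0],[0,0,10]]]'
python3 -m pendant '[[1,[0,0,0],[0,0,8.3]],[1,[47,27,0],[0,0,0]],[1,[47,27,0],[0,0,0]],[1,[47,27,0],[0,0,0]],[1,[47,27,0],[0,0,0]],[1,[45,26,0],[0,0,0]],[1,[0,0,0],[0,0,0]],[1,[0,0,0],[0,0,0]]]'
python3 - <<'E'
from h import *
print(np.round(r.get_state()["q"],3)); go((.5823,-.0655,.014),-2.5)
E
```

```text
clock: 32.08
tool_pos: [0.4369, -0.2921, 0.1687]
eef_rot: [0.673, 0.74, -0.007, -0.0]
contact_force: [-0.6, -0.6, -1.0]
opening: 0.315
finger_force: 29.9
clock: 33.08
tool_pos: [0.581, -0.0662, 0.1655]
eef_rot: [0.722, 0.692, -0.008, 0.001]
contact_force: [-1.0, -0.7, -1.6]
opening: 0.316
finger_force: 29.9
[ 0.471  0.85  -0.813  1.734  0.77   0.922 -0.719]
at [ 0.581  -0.0662  0.1655] yaw_y -2.5 q7 -0.72 t 33.1
shift [  2.7   2.7 151.4]
turn [-0.5  0.7  0. ] shift after turn [  0.8   1.3 151.5]
turn [  -1.1   -0.9 -180. ] shift after turn [ -0.8  -1.3 151.5]
```

```bash
python3 -m pendant '[[1,[1,1,40],[-0.5,0.7,0]],[1,[0,0,40],[0,0,0]],[1,[0,0,30],[0,0,0]],[1,[0,0,20],[0,0,0]],[1,[0,0,12],[0,0,0]],[1,[0,0,0],[0,0,0]],[1,[0,0,0],[0,0,0]]]'
python3 - <<'E'
from h import *
go((.5823,-.0655,.0125),-2.5)
E
```

```text
clock: 33.95
tool_pos: [0.5842, -0.0646, 0.0264]
eef_rot: [0.722, 0.692, 0.002, 0.001]
contact_force: [-0.1, 0.0, -1.3]
opening: 0.316
finger_force: 29.9
at [ 0.5842 -0.0646  0.0264] yaw_y -2.5 q7 -0.9 t 34.0
shift [-1.  -1.9 13.9]
turn [ 0.3 -0.1  0. ] shift after turn [-1.  -1.9 13.9]
turn [ 1.0e-01  4.0e-01 -1.8e+02] shift after turn [ 1.   1.9 13.9]
```

```bash
python3 -m pendant '[[1,[0,0,7],[0,0,0]],[1,[0,0,6],[0,0,0]],[1,[0,0,0],[0,0,0]],[-0.1,[0,0,0],[0,0,0]],[-0.1,[0,0,0],[0,0,0]],[-0.1,[0,0,0],[0,0,0]],[-0.1,[0,0,0],[0,0,0]]]'
python3 -m pendant '[[-0.1,[0,0,-30],[0,0,0]],[-0.1,[0,0,-45],[0,0,0]],[-0.1,[0,0,-45],[0,0,0]],[-0.1,[0,0,-37],[0,0,-10]],[-0.1,[0,0,0],[0,0,-10]],[-0.1,[0,0,0],[0,0,-10]],[-0.1,[0,0,0],[0,0,-10]],[-0.1,[0,0,0],[0,0,-10]]]'
python3 -m pendant '[[-0.1,[0,0,0],[0,0,-10]],[-0.3,[0,0,0],[0,0,-10]],[-0.3,[0,0,0],[0,0,-10]],[-0.3,[0,0,0],[0,0,-10]],[-0.3,[0,0,0],[0,0,0]]]'
python3 - <<'E'
from h import *
print(np.round(r.get_state()["q"],3)); go((.4385,-.3956,.17),89)
take("t4","top",(80,140,420,270),2.35,1.6)
E
```

```text
clock: 34.83
tool_pos: [0.5836, -0.0647, 0.0125]
eef_rot: [0.722, 0.692, 0.002, 0.001]
contact_force: [0.2, -0.1, -0.7]
opening: 0.552
finger_force: 0.0
clock: 35.83
tool_pos: [0.5829, -0.065, 0.1695]
eef_rot: [0.36, 0.933, 0.001, 0.001]
contact_force: [0.6, -1.5, 0.7]
opening: 0.553
finger_force: 0.0
clock: 36.45
tool_pos: [0.5828, -0.0649, 0.1691]
eef_rot: [0.023, 1.0, 0.001, 0.001]
contact_force: [-0.3, -0.4, 0.4]
opening: 0.646
finger_force: 0.0
[ 0.617  0.986 -1.166  1.73   1.001  1.144  0.662]
at [ 0.5828 -0.0649  0.1691] yaw_y 87.4 q7 0.66 t 36.5
shift [ 129.1 -336.9   -1.8]
turn [ 0.1  0.2 -1.6] shift after turn [ 138.5 -333.1   -0.9]
turn [ 2.000e-01 -1.000e-01  1.784e+02] shift after turn [-138.5  333.1   -0.9]
```

View pics/t4.png

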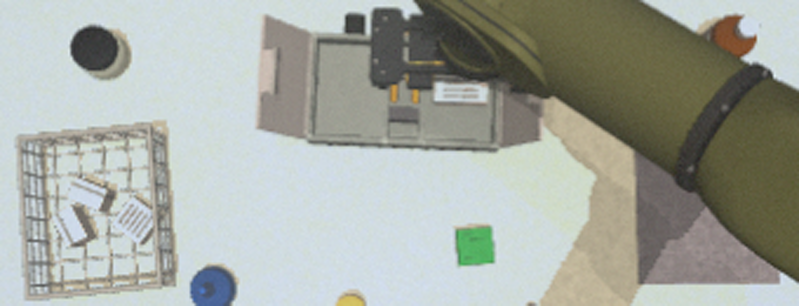

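Crop t4 shows three old cassettes in the basket, around (95,210), and the new cassette in the right bay at (460,92). Next I'll fetch the second new one.

```bash
python3 -m pendant '[[-0.3,[0,0,0],[0,0,-1.6]],[-0.3,[23,-55,0],[0,0,0]],[-0.3,[23,-55,0],[0,0,0]],[-0.3,[23,-55,0],[0,0,0]],[-0.3,[23,-56,0],[0,0,0]],[-0.3,[23,-56,0],[0,0,0]],[-0.3,[23,-56,0],[0,0,0]],[-0.3,[0,0,0],[0,0,0]]]'
python3 -m pendant '[[-0.3,[0,0,0],[0,0,0]],[-0.3,[0,0,0],[0,0,0]]]'
python3 - <<'E'
from h import *
go((.4385,-.3956,.17),89)
take("w7",box=(100,80,420,300),k=2)
E
```

```text
clock: 37.5
tool_pos: [0.4364, -0.4014, 0.1675]
eef_rot: [0.014, 1.0, -0.001, 0.0]
contact_force: [0.5, 0.6, -1.0]
opening: 0.647
finger_force: 0.0
clock: 37.75
tool_pos: [0.4409, -0.3939, 0.1691]
eef_rot: [0.006, 1.0, 0.001, 0.002]
contact_force: [0.8, 0.2, -0.1]
opening: 0.651
finger_force: 0.0
at [ 0.4409 -0.3939  0.1691] yaw_y 89.3 q7 1.3 t 37.8
shift [ 2.4 -1.7 -1. ]
turn [0.1 0.2 0.3] shift after turn [ 2.4 -1.7 -0.9]
turn [-4.000e-01  1.000e-01 -1.797e+02] shift after turn [-2.4  1.7 -0.9]
```

View pics/w7.png

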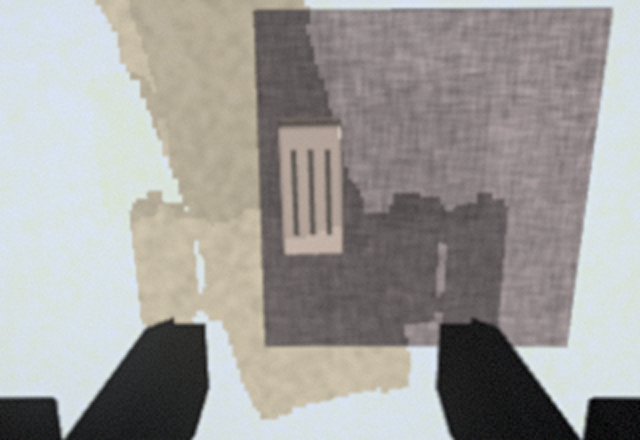

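View w7 shows new_2 at (312,190), with top-face corners (279,126), (340,127), (342,253) and (285,254).

```bash
python3 - <<'E'
from h import *
o=px("w7",{"n":(312,190,.03),"t":(310,127,.03),"b":(314,253,.03)})
d=o["b"]-o["t"]; y=np.degrees(np.arctan2(d[1],d[0]))+90; print(y,np.linalg.norm(d)); go((*o["n"][:2],.01),y)
E
```

```text
n [ 0.4387 -0.3976  0.03  ]
t [ 0.4105 -0.398   0.03  ]
b [ 0.4688 -0.3972  0.03  ]
90.7556328811188 0.05835777431874817
at [ 0.4409 -0.394   0.169 ] yaw_y 89.3 q7 1.3 t 37.8
shift [  2.8  -3.8 159. ]
turn [ 0.1  0.2 -1.5] shift after turn [  2.3  -3.6 159. ]
turn [ 3.000e-01 -1.000e-01  1.785e+02] shift after turn [ -2.3   3.6 159. ]
```

```bash
python3 -m pendant '[[-0.3,[2,-4,0],[0,0,-1.5]],[-0.3,[0,0,45],[0,0,0]],[-0.3,[0,0,45],[0,0,0]],[-0.3,[0,0,30],[0,0,0]],[-0.3,[0,0,20],[0,0,0]],[-0.3,[0,0,12],[0,0,0]],[-0.3,[0,0,0],[0,0,0]],[-0.3,[0,0,0],[0,0,0]]]'
python3 - <<'E'
from h import *
go((.4387,-.3976,.010),90.7)
E
```

```text
clock: 38.8
tool_pos: [0.4391, -0.3997, 0.0177]
eef_rot: [-0.005, 1.0, 0.0, 0.002]
contact_force: [0.1, -0.4, 0.2]
opening: 0.651
finger_force: 0.0
at [ 0.4391 -0.3997  0.0177] yaw_y 90.6 q7 1.19 t 38.8
shift [0.4 2.1 7.7]
turn [ 0.   0.3 -0.1] shift after turn [0.4 2.1 7.7]
turn [  0.4  -0.  179.9] shift after turn [-0.4 -2.1  7.7]
```

```bash
python3 -m pendant '[[-0.3,[0,2,8],[0,0,0]],[1,[0,0,0],[0,0,0]],[1,[0,0,0],[0,0,0]],[1,[0,0,0],[0,0,0]],[1,[0,0,0],[0,0,0]],[1,[0,0,0],[0,0,0]],[1,[0,0,0],[0,0,0]],[1,[0,0,0],[0,0,0]]]' 30
python3 -m pendant '[[1,[0,0,-20],[0,0,0]],[1,[0,0,-40],[0,0,0]],[1,[0,0,-45],[0,0,0]],[1,[0,0,-45],[0,0,0]],[1,[0,0,-10],[0,0,10]],[1,[0,0,0],[0,0,10]],[1,[0,0,0],[0,0,10]],[1,[0,0,0],[0,0,10]]]'
python3 -m pendant '[[1,[0,0,0],[0,0,10]],[1,[0,0,0],[0,0,10]],[1,[0,0,0],[0,0,10]],[1,[0,0,0],[0,0,10]],[1,[0,0,0],[0,0,10]],[1,[0,0,0],[0,0,3]]]'
python3 - <<'E'
from h import *
print(np.round(r.get_state()["q"],3)); go((.5877,.0584,.17),-2.5)
E
```

```text
clock: 39.8
tool_pos: [0.4384, -0.3976, 0.0088]
eef_rot: [-0.005, 1.0, 0.0, 0.002]
contact_force: [0.2, 0.2, 2.1]
opening: 0.315
finger_force: 30.0
clock: 40.8
tool_pos: [0.4378, -0.3971, 0.1698]
eef_rot: [0.339, 0.941, 0.001, 0.002]
contact_force: [-0.1, 0.4, -1.7]
opening: 0.317
finger_force: 30.0
clock: 41.55
tool_pos: [0.438, -0.3969, 0.1699]
eef_rot: [0.722, 0.692, 0.002, 0.001]
contact_force: [0.0, 0.0, -2.3]
opening: 0.316
finger_force: 30.0
[ 1.132  0.869 -0.88   1.72   0.804  0.952 -0.114]
at [ 0.438  -0.3969  0.1699] yaw_y -2.5 q7 -0.11 t 41.5
shift [461.4 129.8   0.9]
turn [ 0.2 -0.1  0. ] shift after turn [ 4.614e+02  1.297e+02 -1.000e-01]
turn [ 1.0e-01  4.0e-01 -1.8e+02] shift after turn [-4.614e+02 -1.297e+02 -1.000e-01]
```

```bash
python3 -m pendant '[[1,[54,15,0],[0,0,0]],[1,[54,15,0],[0,0,0]],[1,[54,15,0],[0,0,0]],[1,[54,15,0],[0,0,0]],[1,[54,15,0],[0,0,0]],[1,[54,15,0],[0,0,0]],[1,[54,15,0],[0,0,0]],[1,[54,15,0],[0,0,0]]]'
python3 -m pendant '[[1,[29,10,0],[0,0,0]],[1,[0,0,0],[0,0,0]],[1,[0,0,0],[0,0,0]]]'
python3 - <<'E'
from h import *
go((.5877,.0584,.014),-2.5)
E
```

```text
clock: 42.55
tool_pos: [0.5758, 0.0313, 0.1707]
eef_rot: [0.721, 0.693, 0.002, 0.001]
contact_force: [0.6, -0.7, -0.9]
opening: 0.311
finger_force: 30.0
clock: 42.92
tool_pos: [0.5863, 0.0565, 0.1699]
eef_rot: [0.722, 0.692, 0.001, 0.001]
contact_force: [-0.4, -0.6, -1.1]
opening: 0.315
finger_force: 30.0
at [0.5863 0.0565 0.1699] yaw_y -2.4 q7 -0.92 t 42.9
shift [  1.9   0.9 155.9]
turn [0.2 0.  0.1] shift after turn [  1.9   1.3 155.9]
turn [  -0.     0.2 -179.9] shift after turn [ -1.9  -1.3 155.9]
```

```bash
python3 -m pendant '[[1,[2,1,40],[0,0,0]],[1,[0,0,40],[0,0,0]],[1,[0,0,30],[0,0,0]],[1,[0,0,20],[0,0,0]],[1,[0,0,12],[0,0,0]],[1,[0,0,0],[0,0,0]],[1,[0,0,0],[0,0,0]]]'
python3 - <<'E'
from h import *
go((.5877,.0584,.0115),-2.5)
E
```

```text
clock: 43.8
tool_pos: [0.5892, 0.0599, 0.0286]
eef_rot: [0.722, 0.692, 0.002, 0.001]
contact_force: [0.3, 1.1, -0.5]
opening: 0.315
finger_force: 30.0
at [0.5892 0.0599 0.0286] yaw_y -2.4 q7 -1.09 t 43.8
shift [-1.6 -1.5 17.1]
turn [ 0.3 -0.1  0.1] shift after turn [-1.5 -1.4 17.1]
turn [   0.2    0.4 -179.9] shift after turn [ 1.5  1.4 17.1]
```

```bash
python3 -m pendant '[[1,[-1,-1,9],[0,0,0]],[1,[0,0,8],[0,0,0]],[1,[0,0,0],[0,0,0]],[-0.1,[0,0,0],[0,0,0]],[-0.1,[0,0,0],[0,0,0]],[-0.1,[0,0,0],[0,0,0]],[-0.1,[0,0,0],[0,0,0]]]'
python3 -m pendant '[[-0.1,[0,0,-30],[0,0,0]],[-0.1,[0,0,-45],[0,0,0]],[-0.1,[0,0,-45],[0,0,0]],[-0.1,[0,0,-40],[0,0,0]],[1,[40,0,0],[0,0,0]],[1,[50,0,0],[0,0,0]],[1,[48,0,0],[0,0,0]],[1,[0,0,0],[0,0,0]]]'
python3 -m pendant '[[1,[0,0,0],[0,0,0]],[1,[0,0,0],[0,0,0]]]'
python3 - <<'E'
from h import *
print(np.round(r.get_state()["q"],3)); go((.594,.195,.1),-2.5)
take("w8")
E
```

```text
clock: 44.68
tool_pos: [0.5875, 0.0587, 0.0106]
eef_rot: [0.722, 0.692, 0.002, 0.001]
contact_force: [1.1, -0.3, -1.0]
opening: 0.551
finger_force: 0.0
clock: 45.68
tool_pos: [0.5915, 0.2024, 0.1715]
eef_rot: [0.719, 0.695, 0.003, -0.001]
contact_force: [0.1, 0.0, -0.1]
opening: 0.12
finger_force: 0.0
clock: 45.92
tool_pos: [0.593, 0.1942, 0.1704]
eef_rot: [0.723, 0.691, 0.001, 0.001]
contact_force: [0.1, 0.1, 0.9]
opening: 0.006
finger_force: 0.0
[ 0.027  0.88  -0.803  1.618  0.74   0.97  -1.076]
at [0.593  0.1942 0.1704] yaw_y -2.5 q7 -1.08 t 45.9
shift [ 0.9  0.8 70.4]
turn [ 0.2  0.  -0. ] shift after turn [ 0.8  1.  70.4]
turn [ 1.0e-01 -3.0e-01  1.8e+02] shift after turn [-0.8 -1.  70.4]
```

View pics/w8.png

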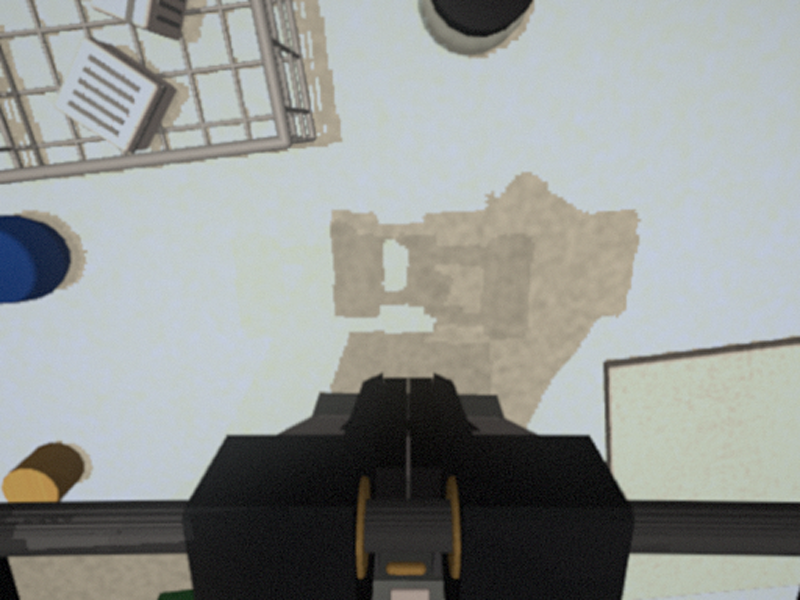

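View w8 shows the fist clear, with the old cassettes in the basket at (120,95) and the jar standing at (480,15). Now I'll push the left cover over.

```bash
python3 -m pendant '[[1,[0,0,35],[0,0,0]],[1,[0,0,28],[0,0,0]],[1,[-20,0,0],[0,0,0]],[1,[-20,0,0],[0,0,0]],[1,[-20,0,-4],[0,0,0]],[1,[-17,0,-4],[0,0,0]],[1,[0,0,0],[0,0,0]]]'
python3 - <<'E'
from h import *
go((.591,.1165,.118),-2.5)
E
```

```text
clock: 46.85
tool_pos: [0.5903, 0.1167, 0.1163]
eef_rot: [0.723, 0.691, 0.001, 0.002]
contact_force: [-0.2, 1.2, -0.2]
opening: 0.001
finger_force: 0.0
at [0.5903 0.1167 0.1163] yaw_y -2.6 q7 -1.06 t 46.9
shift [-0.2  0.7 -1.7]
turn [ 0.2  0.  -0.1] shift after turn [-0.2  0.7 -1.7]
turn [  0.   -0.4 179.9] shift after turn [ 0.2 -0.7 -1.7]
```

```bash
python3 -m pendant '[[1,[-11,0,0],[0,0,0]],[1,[-11,0,0],[0,0,0]],[1,[-11,0,4],[0,0,0]],[1,[-11,0,5],[0,0,0]],[1,[-10,0,7],[0,0,0]],[1,[-9,0,8],[0,0,0]],[1,[-7,0,10],[0,0,0]],[1,[-7,0,10],[0,0,0]]]'
python3 -m pendant '[[1,[-4,0,10],[0,0,0]],[1,[-3,0,10],[0,0,0]],[1,[0,0,0],[0,0,0]]]'
python3 - <<'E'
from h import *
go((.587,.0337,.0524),-2.5)
E
```

```text
clock: 47.85
tool_pos: [0.5865, 0.0423, 0.0708]
eef_rot: [0.722, 0.692, 0.002, 0.001]
contact_force: [-0.4, 1.6, 1.6]
opening: 0.005
finger_force: 0.8
clock: 48.22
tool_pos: [0.5864, 0.0363, 0.0519]
eef_rot: [0.722, 0.692, 0.002, 0.001]
contact_force: [-1.5, 1.2, 5.9]
opening: 0.008
finger_force: 3.1
at [0.5864 0.0363 0.0519] yaw_y -2.4 q7 -1.03 t 48.2
shift [-2.6  0.7 -0.5]
turn [ 0.2 -0.1  0.1] shift after turn [-2.6  0.7 -0.5]
turn [   0.2    0.3 -179.9] shift after turn [ 2.6 -0.7 -0.5]
```

```bash
python3 -m pendant '[[1,[-2,0,4],[0,0,0]],[1,[0,0,4],[0,0,0]],[1,[0,0,3],[0,0,0]],[1,[0,0,2],[0,0,0]],[1,[0,0,0],[0,0,0]],[1,[0,0,0],[0,0,0]]]'
```

```text
clock: 48.98
tool_pos: [0.5865, 0.0342, 0.0387]
eef_rot: [0.722, 0.692, 0.002, 0.001]
contact_force: [-1.7, 0.8, 6.6]
opening: 0.005
finger_force: 3.2
```

```bash
python3 -m pendant '[[1,[0,0,2],[0,0,0]],[1,[0,0,2],[0,0,0]],[1,[0,0,0],[0,0,0]]]'; python3 -m pendant '[[1,[0,0,2],[0,0,0]],[1,[0,0,0],[0,0,0]]]'
```

```text
clock: 49.35
tool_pos: [0.5866, 0.0342, 0.0371]
eef_rot: [0.722, 0.692, 0.002, 0.002]
contact_force: [-6.6, -1.0, 25.5]
opening: 0.008
finger_force: 13.0
clock: 49.6
tool_pos: [0.5866, 0.0342, 0.0369]
eef_rot: [0.722, 0.692, 0.002, 0.002]
contact_force: [-11.7, -2.1, 40.5]
opening: 0.005
finger_force: 20.1
```

```bash
python3 -m pendant '[[1,[0,0,-15],[0,0,0]],[1,[0,0,-45],[0,0,0]],[1,[0,0,-45],[0,0,0]],[1,[0,0,-45],[0,0,0]],[1,[-50,0,0],[0,0,0]],[1,[-58,0,0],[0,0,0]],[1,[-58,0,0],[0,0,0]],[1,[-58,0,0],[0,0,0]]]'
python3 -m pendant '[[1,[-10,0,0],[0,0,0]],[1,[0,0,0],[0,0,0]],[1,[0,0,0],[0,0,0]]]'
python3 - <<'E'
from h import *
print(np.round(r.get_state()["q"],3)); go((.578,-.198,.11),-2.5)
take("t5","top",(80,140,420,270),2.35,1.6)
E
```

```text
clock: 50.6
tool_pos: [0.576, -0.1931, 0.1815]
eef_rot: [0.722, 0.692, 0.001, 0.001]
contact_force: [0.9, 0.3, -0.2]
opening: 0.007
finger_force: 0.0
clock: 50.98
tool_pos: [0.5764, -0.1979, 0.1823]
eef_rot: [0.721, 0.693, 0.002, 0.0]
contact_force: [-0.6, 0.3, 0.3]
opening: 0.006
finger_force: 0.0
[ 0.71   0.864 -0.861  1.653  0.759  0.987 -0.455]
at [ 0.5764 -0.1979  0.1823] yaw_y -2.2 q7 -0.46 t 51.0
shift [-0.3  1.3 72.3]
turn [ 0.2 -0.2  0.3] shift after turn [-0.1  1.6 72.3]
turn [   0.2    0.3 -179.7] shift after turn [ 0.1 -1.6 72.3]
```

View pics/t5.png

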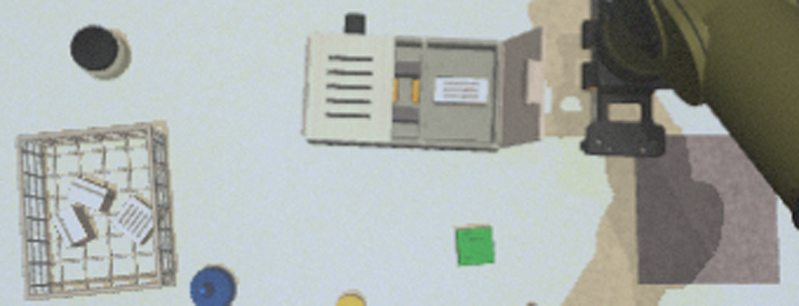

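Crop t5 shows the left cover lying flat and shut at (350,85). The right cover stands open with its new cassette at (460,90). Next I'll do the right cover.

```bash
python3 -m pendant '[[1,[0,2,38],[0,0,0]],[1,[0,0,35],[0,0,0]],[1,[19,0,0],[0,0,0]],[1,[19,0,0],[0,0,0]],[1,[19,0,-3],[0,0,0]],[1,[16,0,-4],[0,0,0]],[1,[0,0,0],[0,0,0]]]'
python3 - <<'E'
from h import *
go((.581,-.125,.1163),-2.5)
E
```

```text
clock: 51.9
tool_pos: [0.5819, -0.125, 0.1172]
eef_rot: [0.721, 0.693, 0.002, 0.001]
contact_force: [0.8, 0.3, 0.6]
opening: 0.006
finger_force: 0.0
at [ 0.5819 -0.125   0.1172] yaw_y -2.2 q7 -0.67 t 51.9
shift [-0.1 -0.9  0.9]
turn [ 0.3 -0.1  0.3] shift after turn [-0.1 -0.9  0.9]
turn [   0.2    0.4 -179.7] shift after turn [0.1 0.9 0.9]
```

```bash
python3 -m pendant '[[1,[11,0,1],[0,0,0]],[1,[11,0,0],[0,0,0]],[1,[11,0,4],[0,0,0]],[1,[11,0,5],[0,0,0]],[1,[10,0,7],[0,0,0]],[1,[9,0,8],[0,0,0]],[1,[7,0,10],[0,0,0]],[1,[7,0,10],[0,0,0]]]'
python3 -m pendant '[[1,[4,0,10],[0,0,0]],[1,[3,0,10],[0,0,0]],[1,[0,0,0],[0,0,0]]]'
python3 - <<'E'
from h import *
go((.584,-.041,.0524),-2.5)
E
```

```text
clock: 52.9
tool_pos: [0.5849, -0.0501, 0.0707]
eef_rot: [0.722, 0.692, 0.002, 0.001]
contact_force: [0.4, -1.6, 0.8]
opening: 0.003
finger_force: 0.8
clock: 53.28
tool_pos: [0.5851, -0.044, 0.0518]
eef_rot: [0.722, 0.692, 0.001, 0.001]
contact_force: [-0.4, -2.1, 6.7]
opening: 0.004
finger_force: 3.8
at [ 0.5851 -0.044   0.0518] yaw_y -2.4 q7 -0.9 t 53.3
shift [ 2.9 -1.2 -0.6]
turn [0.2 0.  0.1] shift after turn [ 2.9 -1.2 -0.6]
turn [-1.000e-01  3.000e-01 -1.799e+02] shift after turn [-2.9  1.2 -0.6]
```

```bash
python3 -m pendant '[[1,[2,0,4],[0,0,0]],[1,[0,0,4],[0,0,0]],[1,[0,0,3],[0,0,0]],[1,[0,0,2],[0,0,0]],[1,[0,0,2],[0,0,0]],[1,[0,0,2],[0,0,0]],[1,[0,0,0],[0,0,0]]]'; python3 -m pendant '[[1,[0,0,1.5],[0,0,0]],[1,[0,0,0],[0,0,0]]]'
```

```text
clock: 54.15
tool_pos: [0.585, -0.0421, 0.037]
eef_rot: [0.722, 0.692, 0.001, 0.002]
contact_force: [-6.7, -3.6, 27.0]
opening: 0.003
finger_force: 13.7
clock: 54.4
tool_pos: [0.5851, -0.0421, 0.0368]
eef_rot: [0.722, 0.692, 0.001, 0.003]
contact_force: [-9.0, -3.9, 37.4]
opening: 0.005
finger_force: 18.9
```

I've used all 14 picture views, so I'll retreat and check the right cover numerically.

```bash
python3 -m pendant '[[1,[0,0,-15],[0,0,0]],[1,[0,0,-45],[0,0,0]],[1,[0,0,-45],[0,0,0]],[1,[0,0,-50],[0,0,0]],[1,[-50,0,0],[0,0,0]],[1,[-58,0,0],[0,0,0]],[1,[-58,0,0],[0,0,0]],[1,[-58,0,0],[0,0,0]]]'
python3 -m pendant '[[1,[-50,0,0],[0,0,0]],[1,[0,0,0],[0,0,0]],[1,[0,0,0],[0,0,0]],[1,[0,0,0],[0,0,0]],[1,[0,0,0],[0,0,0]]]'
python3 - <<'E'
from h import *
s0,b,k=pickle.load(open("pics/t5.pkl","rb")); take("t6","top",(80,140,420,270),2.35,1.6); s1=pickle.load(open("pics/t6.pkl","rb"))[0]
def m(s,u,v): x,y=int(80+u/2.35),int(140+v/2.35); return np.round(s["img"][y-1:y+2,x-1:x+2].reshape(-1,3).mean(0)).astype(int)
for n,p in {"Lcover":(350,45),"Rcover":(450,125),"Rcover2":(450,50),"Ropen lip":(535,80),"bench":(560,200),"jar":(90,46),"flask cap":(748,26),"flask":(735,40),"bsk1":(75,228),"bsk2":(92,195),"bsk3":(135,215)}.items(): print(n,p,m(s0,*p),m(s1,*p))
row=lambda s:s["img"][int(140+125/2.35),int(80+300/2.35):int(80+510/2.35)].mean(1).astype(int)
print(row(s1)); print(row(s0))
# expected pixel of cover free edges when shut
st=s1; T=np.linalg.inv(s1["T"])
for y in(.013,-.013):
    P=np.array([.585+.0436*y-.035,-.0035+y,.042]); c=T[:3,:3]@P+T[:3,3]; q=cv2.projectPoints(np.array([[c[0],-c[1],-c[2]]]),np.zeros(3),np.zeros(3),s1["camera_matrix"],np.float64(s1["D"]))[0].ravel(); print("edge px col in row array",q[0]-(80+int(300/2.35)),q[1])
print(np.round(r.get_state()["tool_pos"],3))
E
```

```text
clock: 55.4
tool_pos: [0.5749, -0.2665, 0.1868]
eef_rot: [0.721, 0.692, 0.002, -0.0]
contact_force: [1.3, 0.7, -0.6]
opening: 0.007
finger_force: 0.0
clock: 56.02
tool_pos: [0.5737, -0.3136, 0.1878]
eef_rot: [0.721, 0.693, 0.002, 0.001]
contact_force: [-0.5, -1.0, 0.6]
opening: 0.002
finger_force: 0.0
Lcover (350, 45) [126 130 122] [119 122 116]
Rcover (450, 125) [97 98 90] [115 121 115]
Rcover2 (450, 50) [80 81 76] [119 122 115]
Ropen lip (535, 80) [124 116 109] [119 126 126]
bench (560, 200) [125 132 129] [119 125 123]
jar (90, 46) [35 36 35] [33 34 34]
flask cap (748, 26) [59 57 38] [30 30 26]
flask (735, 40) [56 55 35] [23 23 22]
bsk1 (75, 228) [124 131 140] [117 123 132]
bsk2 (92, 195) [114 118 122] [107 111 115]
bsk3 (135, 215) [109 111 112] [102 104 106]
[125 115  98 114 122 119 119 118 121 119 118 120 121 121 121 121 119 121
 120 119 118 119 119 120 118 118 119 119 118 118 120 118 119 120 117 119
 118 119 118 109  87  90  90  88  89  87  86  85  87 100 119 119 121 120
 117 119 120 120 119 121 120 120 119 121 119 121 121 121 120 120 119 120
 121 119 118 119 114 116 120 120 119 117 120 120 119 118 102 105 124 123]
[132 121 106 124 126 126 126 127 127 127 126 125 127 126 127 127 126 127
 126 127 127 128 126 128 126 126 125 124 125 126 126 126 126 127 125 125
 126 125 126 114  92  96  95  93  92  92  92  91  90  90  84  84  92  90
  91  95  96  95  95  95  95  96  94  94  94  95  96  97  95  97  96  93
  96  95  94  95  94  95  93  95  92  86  65  74  93  92  87  74  73  73]
edge px col in row array 39.847853955379634 190.29754291795754
edge px col in row array 49.85482081210631 190.58436903820123
[ 0.574 -0.314  0.188]
```

```bash
python3 -m pendant '[[1,[50,0,-20],[0,0,0]],[1,[55,0,-20],[0,0,0]],[1,[55,0,-20],[0,0,0]],[1,[55,0,0],[0,0,0]],[1,[55,0,0],[0,0,0]],[1,[55,0,0],[0,0,0]],[1,[0,0,0],[0,0,0]]]'
python3 - <<'E'
from h import *
s0=pickle.load(open("pics/t3.pkl","rb"))[0]; s1=snap("top")
a=s0["img"][140:180,365:420].astype(int);b=s1["img"][140:180,365:420].astype(int)
print("flask region diff",abs(a-b).mean(), (abs(a-b).max(2)>40).sum())
x,y=int(80+748/2.35),int(140+26/2.35); print(a.shape,s0["img"][y,x],s1["img"][y,x]); print(r.get_state()["tool_pos"])
E
```

```text
clock: 56.95
tool_pos: [0.5863, 0.0166, 0.2493]
eef_rot: [0.718, 0.696, 0.004, -0.0]
contact_force: [-0.6, 0.4, 0.9]
opening: 0.006
finger_force: 0.0
flask region diff 7.666060606060606 24
(40, 55, 3) [131 138 148] [140 148 158]
[0.58643697 0.01263357 0.24860358]
```

The bottle is unmoved, both covers are shut, and the old cassettes are in the basket, so I'll hand the job in.

```bash
python3 -c "
from plant import r
print(r.finish_job())"
```

```text
the job is handed in; nothing more can be done
None
```

The job is handed in at about 57 s of the 210 s allowed: all three old cassettes are in the basket, each bay holds one new cassette, both covers are pressed shut and stayed shut when released, and the jar and bottle are still standing.

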